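# Turn the mixing paddles round and send the carriage home

## Task

Get the plate reader ready for the next test: lift the keeper bar off its saddles and set it aside, and turn every mixing paddle that still points its steel pin at the glass plate end for end in a holder, so that all the paddles lie fully down in holders with their flat blades towards the glass. Only then put the keeper bar back down in its two saddles, pads underneath, and after that push the carriage forward over the glass until the catch snaps and holds it home; leave the bottle, cup and tube rack where they stand.

Things in the scene. Friction and masses are not known exactly. Their poses are not given: they have to be found in the camera images.
- carriage (a joint): Sliding dark grey carriage (deck 150 x 344 mm, top 38 mm above the bench) with five holders, two saddles and a push plate. 0 = pulled out (the start), 0.070 m = home at its stop; it slides along the holders' +x, over the glass. Friction 3 N; from about 57 mm a sprung catch resists with some 8 N more, its crest at 64 mm; past that it draws the carriage to 70 mm and holds it.
- push_plate (a point): Middle of the top edge of the rear face of the upright push plate at the back of the carriage (nearest the robot): dark metal, 100 mm wide, 6 mm thick, 50 mm high above the deck; this point is 88 mm above the bench and 81 mm behind the row of holders. Its x axis is the direction to push.
- plate_mid (a point): Middle of the gridded, lit glass plate (180 x 290 mm, its top 28 mm above the bench), fixed in front of the carriage.
- keeper_seat (a point): Keeper bar's origin when seated: 68 mm above the bench, over the middle of the row of holders; x is the sliding direction. Its two saddles, 157 mm to each side along y, are grey U blocks, 41 mm wide inside (along x) with 12 mm high walls and flared mouths that end 22 mm above this point; end walls leave the bar 3 mm play at each end along y.
- keeper: Keeper bar: aluminium bar 36 x 326 x 12 mm, five rubber pads 4 mm thick under it, a black grip rib on top (16 mm thick across x, 90 mm long along y, top 34 mm above the origin). Origin: centre of the metal bar's underside (4 mm above a bench it lies on); y along the bar, z up with pads down. Same either way round. 0.35 kg, loose. At the start it is seated, 2 mm clear of the paddles.
- holder0 (a point): Holder 0, counted from the robot's right, 54 mm apart: an open grey cradle on the deck, walls 8 mm high, 28 x 44 mm inside, open in the middle of both ends for the paddle's neck. The point is the centre of a seated paddle's grip, 12 mm above the deck, 50 mm above the bench. x: sliding direction, towards the glass; y along the row to the robot's left.
- holder1 (a point): Holder 1, counted from the robot's right, 54 mm apart: an open grey cradle on the deck, walls 8 mm high, 28 x 44 mm inside, open in the middle of both ends for the paddle's neck. The point is the centre of a seated paddle's grip, 12 mm above the deck, 50 mm above the bench. x: sliding direction, towards the glass; y along the row to the robot's left.
- holder2 (a point): Holder 2, counted from the robot's right, 54 mm apart: an open grey cradle on the deck, walls 8 mm high, 28 x 44 mm inside, open in the middle of both ends for the paddle's neck. The point is the centre of a seated paddle's grip, 12 mm above the deck, 50 mm above the bench. x: sliding direction, towards the glass; y along the row to the robot's left.
- holder3 (a point): Holder 3, counted from the robot's right, 54 mm apart: an open grey cradle on the deck, walls 8 mm high, 28 x 44 mm inside, open in the middle of both ends for the paddle's neck. The point is the centre of a seated paddle's grip, 12 mm above the deck, 50 mm above the bench. x: sliding direction, towards the glass; y along the row to the robot's left.
- holder4 (a point): Holder 4, counted from the robot's right, 54 mm apart: an open grey cradle on the deck, walls 8 mm high, 28 x 44 mm inside, open in the middle of both ends for the paddle's neck. The point is the centre of a seated paddle's grip, 12 mm above the deck, 50 mm above the bench. x: sliding direction, towards the glass; y along the row to the robot's left.
- paddleA: Double-ended mixing paddle, 124 mm long, 60 g, loose (four or five are there): a white square grip 40 x 24 x 24 mm; along +x a flat white blade (24 wide, 5 thick, tip 62 mm from the origin), along -x a round steel pin (7 mm thick, tip also at 62 mm). Origin: centre of the grip; any long face of the grip may be down. Seated, the grip stands 16 mm above the holder's walls.
- paddleB: Double-ended mixing paddle, 124 mm long, 60 g, loose (four or five are there): a white square grip 40 x 24 x 24 mm; along +x a flat white blade (24 wide, 5 thick, tip 62 mm from the origin), along -x a round steel pin (7 mm thick, tip also at 62 mm). Origin: centre of the grip; any long face of the grip may be down. Seated, the grip stands 16 mm above the holder's walls.
- paddleC: Double-ended mixing paddle, 124 mm long, 60 g, loose (four or five are there): a white square grip 40 x 24 x 24 mm; along +x a flat white blade (24 wide, 5 thick, tip 62 mm from the origin), along -x a round steel pin (7 mm thick, tip also at 62 mm). Origin: centre of the grip; any long face of the grip may be down. Seated, the grip stands 16 mm above the holder's walls.
- paddleD: Double-ended mixing paddle, 124 mm long, 60 g, loose (four or five are there): a white square grip 40 x 24 x 24 mm; along +x a flat white blade (24 wide, 5 thick, tip 62 mm from the origin), along -x a round steel pin (7 mm thick, tip also at 62 mm). Origin: centre of the grip; any long face of the grip may be down. Seated, the grip stands 16 mm above the holder's walls.
- paddleE: Double-ended mixing paddle, 124 mm long, 60 g, loose (four or five are there): a white square grip 40 x 24 x 24 mm; along +x a flat white blade (24 wide, 5 thick, tip 62 mm from the origin), along -x a round steel pin (7 mm thick, tip also at 62 mm). Origin: centre of the grip; any long face of the grip may be down. Seated, the grip stands 16 mm above the holder's walls.
- bottle: Bystander: capped reagent bottle, 60 mm across, 130 mm high, standing on the bench; origin at the centre of its foot.
- beaker: Bystander: white lab cup, 76 mm across, 90 mm high; origin at the centre of its foot.
- rack: Bystander: grey divided tube rack, 160 x 90 x 60 mm; origin at the centre of its underside.
There are look-alikes about, which are no part of the job. Leave any brown or red look-alike of the paddleD alone.

How it is judged:
By the outcome, as a careful person would: the job done as asked, in the order asked, and still so for the second after the job is handed in, with the robot touching nothing.
Of paddleA, paddleB, paddleC, paddleD, paddleE only 4 to 5 are there at a start; the rules pass over those that are not, and their reading is None.
At some moment in a run one of keeper may be knocked a few centimetres aside while the robot is not near it.
Once in a run the grip may slacken for a moment while it holds something.
It also fails if it takes over 192 s, if anything falls off the work surface, if the arm or the gripper's body presses on something with over 40 N, if the wrist force passes 120 N, or if a joint passes its speed limit or range.

## Robot

A 6-joint arm with a two-finger parallel gripper is mounted at the origin on the work surface. World frame = base frame: x ahead of the robot, y to its left, z up, the work surface at z = 0. Lengths are in m, angles in rad, forces in N, time in s.
With the tool pointing down it reaches from about 0.225 to 0.875 m from the base axis. Payload 3.4 kg.
Tool frame: the origin (TCP) lies at the very end of the fingers, on their centre line; the grasp point (between the pads) lies 19 mm behind it (grip_depth is the distance from the TCP to the grasp point, in m); x points along the fingers, z is the direction in which the jaws open and shut, and the axes are right-handed (so a half turn about x gives the same grasp; the last joint's range is limited). The gripper opens to 85 mm and grips with 20 to 120 N. Pads are 22 mm wide; open, the fingers measure 114 mm over their backs; the gripper's body (76 mm by 85 mm) begins 54 mm behind the grasp point. The pads swing forward as they close: fully open they stand 13 mm farther back than shut.
Start: joints at [0.994, 0.276, 1.505, -0, 1.361, -0.121], TCP at [0.253, 0.516, 0.231] pointing down, gripper open.
Joint ranges: [-2.89, 2.89], [-0.75, 2.08], [0.22, 2.7], [-1.18, 4.32], [0.11, 2.71], [-2.7, 2.7]. Speed limits (rad/s): [2.57, 2.57, 3.14, 3.14, 3.14, 3.14].

## Interface

Orientations are given as a unit quaternion [w, x, y, z].
In Python, from rig import get_state, get_image, sign_off, grip_depth gives the robot as it stands. The module is installed in compiled form; this text tells all that it offers.
- The arm moves only by the tool arm_command, never from a script. Its argument "series" is a list of rows, each an object with "dp": the shift along the tool's x, y, z scaled (see below), a list of three; "angular": the turn, a rotation vector about the tool's x, y, z scaled (see below), a list of three; "gripper": the finger opening in mm, from 0 to 85.4. A call has exactly 8 rows; each row shifts and turns the pose as measured when the row begins, along the tool's axes as they then stand; what a row does not reach is not made up. The controller multiplies each number of a shift by 0.12 m and each number of a turn by 90 degrees. A row lasts 1/8 s, in which the tool goes at most 62.5 mm and 10.7 degrees, less where a joint would pass 70% of its speed; a pose out of reach is approached as far as the arm can. A call with a number of a shift or a turn outside -1 to 1 is refused whole. A call with a gripper value outside its range is refused whole. The fingers move at their own pace and stop on an object; "grip_force" is the grip in N (left out, the last holds). Time passes only in rows, so rows that do not move let the fingers close, or fill a call up. It gives the time, the measured TCP pose, the force and the opening at its end, in the units of the state.
- get_state(): the state, without advancing time (a new reading comes with each control period).
- get_image(name): name is "scene" or "side" or "wrist"; returns a dict with "image" (480x640x3 uint8, blue, green, red), "depth" (480x640 float32, m along the optical axis (not along the pixel's ray), 0 where there is no reading), "mtx" (3x3 intrinsics, pixels), "k1" (the pictures are not rectified: a ray, as slopes to the right and down, at radius r is drawn at 1 + k1 r^2 times it, then the intrinsics apply), "view" (4x4, takes a point from world to camera coordinates); the wrist camera has in their place "mount" (4x4, takes a point from camera to tool coordinates, whose origin is the TCP and whose axes are the tool frame's). Camera axes: x right, y up, looking along -z (the intrinsics and any distortion apply to the point x, -y, -z); pixel columns grow to the right and rows downward; lengths in m; the calibration is good to about 2 mm. A picture is of the moment at which its call begins: read the wrist's pose just before it.
- sign_off(): hands the job in, once; it reports no verdict.
The state is a dict: "clock": time; "qpos": joint angles; "qd": joint speeds; "effort": joint torques, N m; "position": TCP position; "ee_rot": TCP orientation; "contact_force": force on the tool from outside, world axes, zero at the start; "moment": the same for the moment, N m; "width": finger opening in m.
Only numpy, scipy, OpenCV 4.12 (cv2) and the standard library are available. Lean on these libraries where they do the work, as an engineer would, in place of code of your own. Each camera call takes 0.05 s, during which the arm holds its last target. There are 200 camera calls.

## Working session

There is one attempt and no reset: what is moved stays moved. The work goes in short steps, Python scripts to look and compute and a tool call to move; the robot and the scene stay as the last step left them, time stands still between calls to the robot, and variables do not carry over. Pictures are saved under pics/ and viewed, about 12 in all and at most 16, crops included, and the job is handed in when it is done.

Besides the shell and the picture viewer there is one more tool, called after "Call:" as name([rows], argument=value, ...), one row to a line, values as JSON. arm_command: Moves the arm, as the interface text tells. Its arguments: {"type":"object","properties":{"series":{"type":"array","items":{"type":"object","properties":{"dp":{"type":"array","items":{"type":"number"}},"angular":{"type":"array","items":{"type":"number"}},"gripper":{"type":"number"}}}},"grip_force":{"type":"number"}},"required":["series"]}

```bash
mkdir -p pics; cat > h.py <<'E'
import numpy as np, cv2
from rig import get_state, get_image, sign_off, grip_depth
from scipy.spatial.transform import Rotation as R
def rot(q): return R.from_quat([q[1],q[2],q[3],q[0]]).as_matrix()
def cam(name):
    s=get_state(); d=get_image(name)
    if name=='wrist':
        T=np.eye(4);T[:3,:3]=rot(s['ee_rot']);T[:3,3]=s['position']
        d['c2w']=T@np.array(d['mount'])
    else: d['c2w']=np.linalg.inv(np.array(d['view']))
    d['K']=np.array(d['mtx']); return d
def rays(d,uv):
    uv=np.atleast_2d(np.asarray(uv,float)); K=d['K']
    p=np.c_[(uv[:,0]-K[0,2])/K[0,0],(uv[:,1]-K[1,2])/K[1,1]]
    q=p.copy()
    for _ in range(20): q=p/(1+d['k1']*(q**2).sum(1,keepdims=True))
    r=np.c_[q[:,0],-q[:,1],-np.ones(len(q))]
    return d['c2w'][:3,3], r@d['c2w'][:3,:3].T, r
def onz(d,uv,z):
    o,r,_=rays(d,uv); return o+r*((z-o[2])/r[:,2])[:,None]
def bydepth(d,uv):
    uv=np.atleast_2d(np.asarray(uv,int)); o,r,_=rays(d,uv)
    return o+r*d['depth'][uv[:,1],uv[:,0]][:,None]
def cloud(d):
    v,u=np.mgrid[0:480,0:640]; uv=np.c_[u.ravel(),v.ravel()]
    return bydepth(d,uv).reshape(480,640,3)
def proj(d,P):
    P=np.atleast_2d(P); w2c=np.linalg.inv(d['c2w']); c=P@w2c[:3,:3].T+w2c[:3,3]
    s=np.c_[c[:,0]/-c[:,2],-c[:,1]/-c[:,2]]; s=s*(1+d['k1']*(s**2).sum(1,keepdims=True))
    return np.c_[s[:,0]*d['K'][0,0]+d['K'][0,2],s[:,1]*d['K'][1,1]+d['K'][1,2]]
def save(d,n): cv2.imwrite('pics/'+n+'.png',d['image'])
def st():
    s=get_state(); M=rot(s['ee_rot'])
    print('t',round(s['clock'],2),'p',np.round(s['position'],4),'F',np.round(s['contact_force'],1),'w',round(s['width'],4),'q',np.round(s['qpos'],2))
    print('R',np.round(M,3).tolist()); return s,M
def go(target,yaw=None):
    """tool-frame shift (in cmd units) and turn about tool x to have jaw axis at world yaw, tool vertical"""
    s=get_state(); M=rot(s['ee_rot']); d=M.T@(np.array(target)-np.array(s['position']))/0.12
    print('shift total (cmd units) ',np.round(d,3))
    if yaw is not None:
        z=np.array([np.cos(yaw),np.sin(yaw),0])
        if z@M[:,2]<0: z=-z
        x=np.array([0,0,-1.]); T=np.c_[x,np.cross(z,x),z]
        rv=R.from_matrix(M.T@T).as_rotvec()
        print('turn total (cmd units)',np.round(rv/(np.pi/2),3))
E
python3 - <<'E'
from h import *
for n in ['scene','side']:
    d=cam(n); save(d,n+'0'); print(n,np.round(d['c2w'],3).tolist(),d['K'][0,0])
s,M=st(); print(grip_depth)
print(np.round(cam('wrist')['mount'],3).tolist())
E
```

```text
scene [[-0.241, -0.601, 0.762, 1.241], [0.971, -0.156, 0.183, 0.18], [0.009, 0.784, 0.621, 0.665], [0.0, 0.0, 0.0, 1.0]] 465.5820987241457
side [[-0.988, 0.091, -0.125, 0.38], [-0.153, -0.679, 0.718, 0.82], [-0.02, 0.728, 0.685, 0.866], [0.0, 0.0, 0.0, 1.0]] 526.6383547056731
t 0.1 p [0.2529 0.5159 0.2306] F [0.1 0.3 0.6] w 0.0856 q [ 0.99  0.28  1.51 -0.    1.36 -0.12]
R [[-0.001, -0.898, 0.44], [-0.001, 0.44, 0.898], [-1.0, 0.0, -0.002]]
0.0187
[[0.0, 0.284, -0.959, -0.144], [0.0, 0.959, 0.284, 0.073], [1.0, -0.0, -0.0, -0.0], [0.0, 0.0, 0.0, 1.0]]
```

View pics/scene0.png

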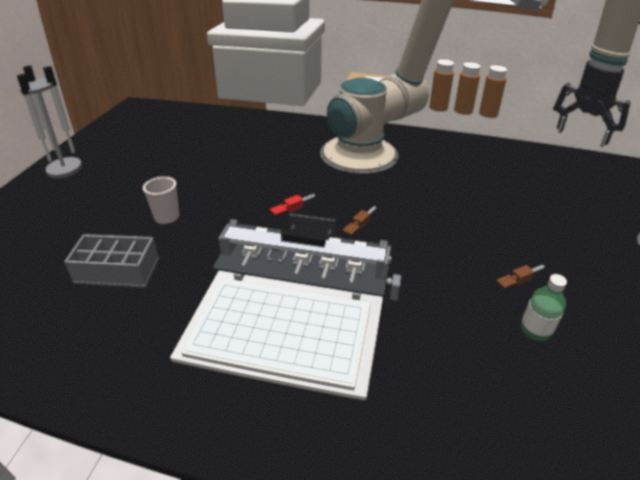

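View pics/side0.png

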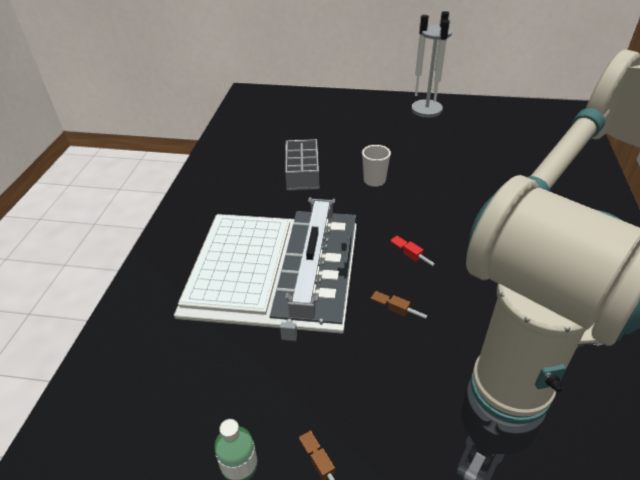

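Scene (640x480): carriage with bar at about (305,245), four white paddles at (250,250), (300,260), (327,263), (355,268), with an empty holder at about (277,255). Glass sits in front at (285,325). There are red (290,205) and brown (360,220), (520,275) look-alikes. Next I'll measure and enlarge.

```bash
python3 - <<'E'
from h import *
ims=[]
for n in ['scene','side']:
    d=cam(n); C=cloud(d); im=d['image']; hsv=cv2.cvtColor(im,cv2.COLOR_BGR2HSV)
    z=C[...,2]; reg=(C[...,0]>.25)&(C[...,0]<.9)&(abs(C[...,1])<.4)
    m=reg&(abs(z-.08)<.006)&(hsv[...,2]>150)&(hsv[...,1]<60)
    m=cv2.morphologyEx(m.astype(np.uint8),cv2.MORPH_OPEN,np.ones((3,3)))
    c=max(cv2.findContours(m,0,2)[0],key=cv2.contourArea); print(n,'bar px',cv2.boundingRect(c))
    mm=np.zeros_like(m); ys,xs=np.nonzero(m); P=onz(d,np.c_[xs,ys],.08)[:,:2]
    print(' bar rect',cv2.minAreaRect(P.astype(np.float32)))
    g=reg&(abs(z-.028)<.008)&(hsv[...,2]>170)
    ys,xs=np.nonzero(g); P=onz(d,np.c_[xs,ys],.028)[:,:2]; print(' glass',cv2.minAreaRect(P.astype(np.float32)))
    g=reg&(z>.085)&(z<.11)&(hsv[...,2]<80)
    ys,xs=np.nonzero(g); print(' dark high',len(xs)); 
    if len(xs)>30: print(cv2.minAreaRect(C[ys,xs][:,:2].astype(np.float32)),np.percentile(C[ys,xs][:,2],[5,50,95]))
    cr=im[190:310,200:420] if n=='scene' else im[190:345,265:370]
    f=3.6 if n=='scene' else 3.6
    ims.append(cv2.resize(cr,None,fx=f,fy=f,interpolation=cv2.INTER_CUBIC))
h=max(i.shape[0] for i in ims)
cv2.imwrite('pics/c1.png',cv2.resize(np.hstack([cv2.copyMakeBorder(i,0,h-i.shape[0],0,0,0) for i in ims]),None,fx=.68,fy=.68))
st()
E
```

```text
scene bar px (226, 226, 160, 34)
 bar rect ((0.5491030812263489, -0.020901501178741455), (0.04108177497982979, 0.3267965316772461), 1.385816216468811)
 glass ((0.5659574270248413, -0.01971389353275299), (0.5096258521080017, 0.29954081773757935), 1.7264673709869385)
 dark high 601
((0.5125306248664856, -0.021331526339054108), (0.09386612474918365, 0.0995033010840416), 1.5272538661956787) [0.08607414 0.09679791 0.1031942 ]
side bar px (293, 201, 36, 103)
 bar rect ((0.5472142696380615, -0.01651899516582489), (0.03656911477446556, 0.3313418924808502), 1.4963910579681396)
 glass ((0.5594356060028076, -0.007096484303474426), (0.513540506362915, 0.32258525490760803), 1.0857510566711426)
 dark high 220
((0.5120464563369751, -0.07981075346469879), (0.08681686222553253, 0.22017009556293488), 1.6306575536727905) [0.08682281 0.10059275 0.10367699]
t 0.25 p [0.253  0.5161 0.2309] F [-0.3 -0.8 -0.5] w 0.0855 q [ 0.99  0.28  1.51  0.    1.36 -0.12]
R [[-0.0, -0.898, 0.44], [-0.001, 0.44, 0.898], [-1.0, 0.0, -0.001]]
```

View pics/c1.png

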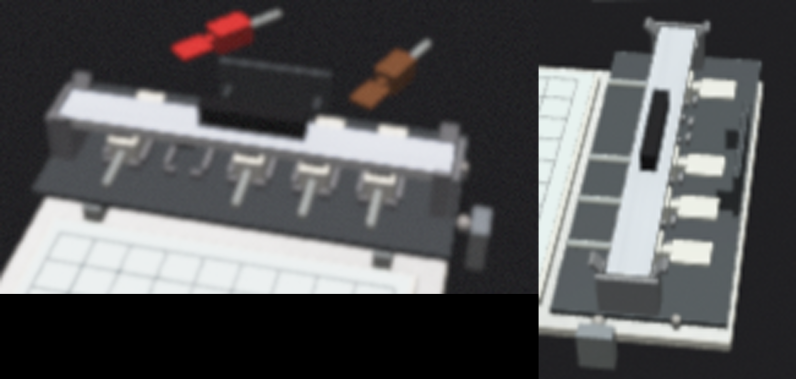

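All four paddles show their pin towards the glass and the blade towards the robot. Holder 1 is empty. Now I'll find free bench space.

```bash
python3 - <<'E'
from h import *
for n in ['scene','side']:
    d=cam(n); im=d['image']; hsv=cv2.cvtColor(im,cv2.COLOR_BGR2HSV); C=cloud(d)
    reg=(C[...,2]>.006)&(C[...,2]<.16)&(C[...,0]>.15)&(C[...,0]<1.1)&(abs(C[...,1])<.7)
    m=cv2.morphologyEx(reg.astype(np.uint8),cv2.MORPH_OPEN,np.ones((2,2)))
    k,L,S,_=cv2.connectedComponentsWithStats(m)
    for i in range(1,k):
        if S[i,4]<60: continue
        P=C[L==i]; print(n,S[i,:4],'min',P.min(0).round(3),'max',P.max(0).round(3))
E
```

```text
scene [144 178  36  45] min [ 0.292 -0.452 -0.001] max [1.241 0.18  0.665]
scene [271 196  45  20] min [ 0.264 -0.152 -0.002] max [1.241 0.18  0.665]
scene [344 208  33  28] min [ 0.276  0.034 -0.003] max [1.241 0.18  0.665]
scene [172 215 220 184] min [ 0.354 -0.223 -0.003] max [1.241 0.18  0.665]
scene [ 66 236  93  50] min [ 0.53  -0.493 -0.001] max [1.241 0.18  0.665]
scene [498 266  47  23] min [ 0.398  0.18  -0.002] max [1.241 0.488 0.665]
scene [522 275  45  66] min [ 0.427  0.18  -0.002] max [1.241 0.529 0.665]
scene [388 276  14  23] min [ 0.512  0.157 -0.002] max [1.241 0.182 0.665]
side [287 140  33  49] min [ 0.38  -0.585 -0.005] max [0.699 0.82  0.866]
side [363 146  28  40] min [ 0.38  -0.552 -0.006] max [0.472 0.82  0.866]
side [176 198 182 141] min [ 0.38  -0.293 -0.005] max [0.816 0.82  0.866]
side [392 237  43  30] min [ 0.273 -0.15  -0.003] max [0.38  0.82  0.866]
side [372 292  56  27] min [ 0.288  0.035 -0.003] max [0.407 0.82  0.866]
side [215 421  43  59] min [ 0.38   0.377 -0.005] max [0.621 0.82  0.866]
side [300 433  36  47] min [ 0.38   0.373 -0.003] max [0.501 0.82  0.866]
```

```bash
cat >> h.py <<'E'
def plan(target,yaw=None,n=None,vmax=.055,tmax=10.0,flip=False,pose=None):
    """constant tool-frame rows: first straight shift, with turn about tool x spread; prints rows"""
    if pose is None:
        s=get_state(); p=np.array(s['position']); M=rot(s['ee_rot'])
    else: p,M=pose
    target=np.array(target,float)
    if yaw is None: T=M
    else:
        z=np.array([np.cos(yaw),np.sin(yaw),0])
        if z@M[:,2]<0: z=-z
        x=np.array([0,0,-1.]); T=np.c_[x,np.cross(z,x),z]
    rv=R.from_matrix(M.T@T).as_rotvec()
    L=np.linalg.norm(target-p); a=np.degrees(np.linalg.norm(rv))
    k=n or int(max(1,np.ceil(L/vmax),np.ceil(a/tmax)))
    st_=(target-p)/k
    print(f'from {np.round(p,4)} dist {L:.3f} ang {a:.1f} rows {k}')
    for i in range(k):
        Mi=M@R.from_rotvec(rv*i/k).as_matrix()
        print(i,'dp',np.round(Mi.T@st_/.12,3).tolist(),'ang',np.round(rv/k/(np.pi/2),3).tolist())
    return target,T
E
python3 -c "
from h import *
a=plan([0.40,0.25,.25]); plan([0.548,-0.019,.16],0.025,pose=a)"
```

```text
from [0.2531 0.5162 0.2311] dist 0.305 ang 0.0 rows 6
0 dp [-0.026, -0.346, -0.242] ang [0.0, 0.0, 0.0]
1 dp [-0.026, -0.346, -0.242] ang [0.0, 0.0, 0.0]
2 dp [-0.026, -0.346, -0.242] ang [0.0, 0.0, 0.0]
3 dp [-0.026, -0.346, -0.242] ang [0.0, 0.0, 0.0]
4 dp [-0.026, -0.346, -0.242] ang [0.0, 0.0, 0.0]
5 dp [-0.026, -0.346, -0.242] ang [0.0, 0.0, 0.0]
from [0.4  0.25 0.25] dist 0.320 ang 62.5 rows 7
0 dp [0.107, -0.299, -0.21] ang [0.099, -0.0, 0.0]
1 dp [0.107, -0.328, -0.161] ang [0.099, -0.0, 0.0]
2 dp [0.107, -0.349, -0.108] ang [0.099, -0.0, 0.0]
3 dp [0.107, -0.362, -0.053] ang [0.099, -0.0, 0.0]
4 dp [0.107, -0.365, 0.004] ang [0.099, -0.0, 0.0]
5 dp [0.107, -0.36, 0.061] ang [0.099, -0.0, 0.0]
6 dp [0.107, -0.347, 0.116] ang [0.099, -0.0, 0.0]
```

Call:
arm_command([
  {"dp": [-0.026, -0.346, -0.242], "angular": [0, 0, 0], "gripper": 85},
  {"dp": [-0.026, -0.346, -0.242], "angular": [0, 0, 0], "gripper": 85},
  {"dp": [-0.026, -0.346, -0.242], "angular": [0, 0, 0], "gripper": 60},
  {"dp": [-0.026, -0.346, -0.242], "angular": [0, 0, 0], "gripper": 60},
  {"dp": [-0.026, -0.346, -0.242], "angular": [0, 0, 0], "gripper": 60},
  {"dp": [-0.026, -0.346, -0.242], "angular": [0, 0, 0], "gripper": 60},
  {"dp": [0.107, -0.3, -0.21], "angular": [0.1, 0, 0], "gripper": 60},
  {"dp": [0.107, -0.33, -0.16], "angular": [0.1, 0, 0], "gripper": 60},
], grip_force=60)

```text
clock: 1.35
position: [0.4492, 0.1669, 0.2254]
ee_rot: [0.654, -0.275, 0.649, 0.275]
contact_force: [-0.3, 0.8, -0.5]
width: 0.0599
```

```bash
python3 -c "
from h import *
st(); plan([0.52,-0.019,.20],0.025)"
```

```text
t 1.35 p [0.4492 0.1669 0.2254] F [-0.3  0.8 -0.5] w 0.0599 q [ 0.21  0.13  1.71  0.    1.29 -0.59]
R [[0.007, -0.716, 0.698], [0.003, 0.698, 0.716], [-1.0, -0.003, 0.007]]
from [0.4492 0.1669 0.2254] dist 0.201 ang 44.3 rows 5
0 dp [0.042, -0.301, -0.14] ang [0.098, 0.001, 0.0]
1 dp [0.043, -0.319, -0.092] ang [0.098, 0.001, 0.0]
2 dp [0.043, -0.329, -0.042] ang [0.098, 0.001, 0.0]
3 dp [0.043, -0.331, 0.01] ang [0.098, 0.001, 0.0]
4 dp [0.043, -0.326, 0.061] ang [0.098, 0.001, 0.0]
```

Call:
arm_command([
  {"dp": [0.042, -0.3, -0.14], "angular": [0.1, 0, 0], "gripper": 60},
  {"dp": [0.042, -0.32, -0.09], "angular": [0.1, 0, 0], "gripper": 60},
  {"dp": [0.042, -0.33, -0.04], "angular": [0.1, 0, 0], "gripper": 60},
  {"dp": [0.042, -0.33, 0.01], "angular": [0.1, 0, 0], "gripper": 60},
  {"dp": [0.042, -0.326, 0.06], "angular": [0.1, 0, 0], "gripper": 60},
  {"dp": [0, 0, 0], "angular": [0, 0, 0], "gripper": 60},
  {"dp": [0, 0, 0], "angular": [0, 0, 0], "gripper": 60},
  {"dp": [0, 0, 0], "angular": [0, 0, 0], "gripper": 60},
])

```text
clock: 2.35
position: [0.5199, -0.0283, 0.1989]
ee_rot: [0.71, 0.007, 0.704, -0.005]
contact_force: [-0.0, 0.1, -0.8]
width: 0.06
```

```bash
python3 - <<'E'
from h import *
st(); d=cam('wrist'); save(d,'w1'); C=cloud(d); im=d['image']; hsv=cv2.cvtColor(im,cv2.COLOR_BGR2HSV)
for nm,lo,hi,cond in [('bartop',.075,.085,hsv[...,2]>130),('rib',.097,.107,hsv[...,2]<90)]:
    m=((C[...,2]>lo)&(C[...,2]<hi)&cond&(d['depth']>.1)).astype(np.uint8)
    m=cv2.morphologyEx(m,cv2.MORPH_OPEN,np.ones((3,3)))
    k,L,S,_=cv2.connectedComponentsWithStats(m)
    for i in range(1,k):
        if S[i,4]>200: print(nm,S[i],cv2.minAreaRect(C[L==i][:,:2].astype(np.float32)),np.median(C[L==i][:,2]))
plan([0.548,-0.019,.085],0.025)
E
```

```text
t 2.35 p [ 0.5199 -0.0283  0.1989] F [-0.   0.1 -0.8] w 0.06 q [-0.19  0.21  1.68  0.01  1.25 -0.18]
R [[0.007, 0.017, 1.0], [0.003, 1.0, -0.017], [-1.0, 0.004, 0.007]]
bartop [  327     0    54   396 15336] ((0.5474659204483032, -0.022768810391426086), (0.036362528800964355, 0.32192009687423706), 1.5895111560821533) 0.08166504017227585
rib [ 348  170   24  118 2558] ((0.5471506118774414, -0.019670408219099045), (0.016092944890260696, 0.08931094408035278), 1.3562978506088257) 0.10350673807650358
from [ 0.5198 -0.0281  0.1989] dist 0.118 ang 2.4 rows 3
0 dp [0.317, 0.025, 0.075] ang [-0.009, 0.002, -0.001]
1 dp [0.317, 0.025, 0.077] ang [-0.009, 0.002, -0.001]
2 dp [0.317, 0.024, 0.078] ang [-0.009, 0.002, -0.001]
```

View pics/w1.png

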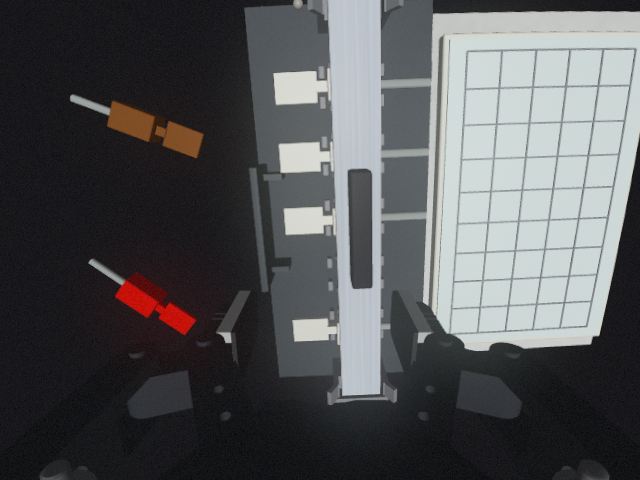

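The wrist picture shows the rib at (360,230), centred at (0.547,-0.020), yaw 1.4°. All four blades (300,88),(305,157),(305,221),(312,330) lie towards the robot. Descending to grip the rib.

Call:
arm_command([
  {"dp": [0.05, 0.05, 0.22], "angular": [-0.027, 0.005, -0.003], "gripper": 60},
  {"dp": [0.3, 0.02, 0.01], "angular": [0, 0, 0], "gripper": 60},
  {"dp": [0.3, 0, 0], "angular": [0, 0, 0], "gripper": 60},
  {"dp": [0.25, 0, 0], "angular": [0, 0, 0], "gripper": 60},
  {"dp": [0, 0, 0], "angular": [0, 0, 0], "gripper": 60},
  {"dp": [0, 0, 0], "angular": [0, 0, 0], "gripper": 60},
  {"dp": [0, 0, 0], "angular": [0, 0, 0], "gripper": 60},
  {"dp": [0, 0, 0], "angular": [0, 0, 0], "gripper": 60},
])

```text
clock: 3.4
position: [0.5513, -0.0146, 0.0949]
ee_rot: [0.711, -0.014, 0.703, 0.012]
contact_force: [-0.1, 0.3, 0.5]
width: 0.0599
```

```bash
python3 -c "
from h import *
st(); plan([0.547,-0.0195,.084],0.024)"
```

```text
t 3.4 p [ 0.5513 -0.0146  0.0949] F [-0.1  0.3  0.5] w 0.0599 q [-0.15  0.35  1.77 -0.    1.02 -0.19]
R [[0.011, -0.038, 0.999], [-0.002, 0.999, 0.038], [-1.0, -0.003, 0.011]]
from [ 0.5513 -0.0146  0.0949] dist 0.013 ang 1.0 rows 1
0 dp [0.09, -0.039, -0.038] ang [0.009, 0.007, 0.002]
```

Call:
arm_command([
  {"dp": [0.09, -0.04, -0.036], "angular": [0.009, 0.007, 0.002], "gripper": 60},
  {"dp": [0, 0, 0], "angular": [0, 0, 0], "gripper": 30},
  {"dp": [0, 0, 0], "angular": [0, 0, 0], "gripper": 10},
  {"dp": [0, 0, 0], "angular": [0, 0, 0], "gripper": 5},
  {"dp": [0, 0, 0], "angular": [0, 0, 0], "gripper": 5},
  {"dp": [0, 0, 0], "angular": [0, 0, 0], "gripper": 5},
  {"dp": [0, 0, 0], "angular": [0, 0, 0], "gripper": 5},
  {"dp": [0, 0, 0], "angular": [0, 0, 0], "gripper": 5},
])

```text
clock: 4.4
position: [0.5476, -0.0204, 0.0844]
ee_rot: [0.708, -0.008, 0.707, 0.008]
contact_force: [-0.4, -0.3, 0.1]
width: 0.0144
```

```bash
python3 -c "
from h import *
s,M=st(); p=s['position'];a=plan([p[0],p[1],.18],vmax=.035); b=plan([.55,.28,.18],1.571,pose=a);"
```

```text
t 4.4 p [ 0.5476 -0.0204  0.0844] F [-0.4 -0.3  0.1] w 0.0144 q [-0.16  0.36  1.78  0.    1.   -0.19]
R [[0.001, -0.023, 1.0], [-0.0, 1.0, 0.023], [-1.0, -0.0, 0.001]]
from [ 0.5476 -0.0204  0.0844] dist 0.096 ang 0.0 rows 3
0 dp [-0.266, -0.0, 0.0] ang [0.0, 0.0, 0.0]
1 dp [-0.266, -0.0, 0.0] ang [0.0, 0.0, 0.0]
2 dp [-0.266, -0.0, 0.0] ang [0.0, 0.0, 0.0]
from [ 0.5476 -0.0204  0.18  ] dist 0.300 ang 88.7 rows 9
0 dp [-0.0, 0.278, 0.009] ang [-0.11, 0.0, 0.0]
1 dp [0.0, 0.272, 0.056] ang [-0.11, 0.0, 0.0]
2 dp [0.0, 0.259, 0.102] ang [-0.11, 0.0, 0.0]
3 dp [0.0, 0.238, 0.145] ang [-0.11, 0.0, 0.0]
4 dp [0.0, 0.209, 0.183] ang [-0.11, 0.0, 0.0]
5 dp [0.0, 0.175, 0.216] ang [-0.11, 0.0, 0.0]
6 dp [0.0, 0.135, 0.243] ang [-0.11, 0.0, 0.0]
7 dp [0.0, 0.092, 0.263] ang [-0.11, 0.0, 0.0]
8 dp [0.0, 0.045, 0.274] ang [-0.11, 0.0, 0.0]
```

Call:
arm_command([
  {"dp": [-0.1, 0, 0], "angular": [0, 0, 0], "gripper": 5},
  {"dp": [-0.2, 0, 0], "angular": [0, 0, 0], "gripper": 5},
  {"dp": [-0.27, 0, 0], "angular": [0, 0, 0], "gripper": 5},
  {"dp": [-0.27, 0, 0], "angular": [0, 0, 0], "gripper": 5},
  {"dp": [0, 0.278, 0.009], "angular": [-0.11, 0, 0], "gripper": 5},
  {"dp": [0, 0.272, 0.056], "angular": [-0.11, 0, 0], "gripper": 5},
  {"dp": [0, 0.26, 0.1], "angular": [-0.11, 0, 0], "gripper": 5},
  {"dp": [0, 0.24, 0.145], "angular": [-0.11, 0, 0], "gripper": 5},
])

```text
clock: 5.4
position: [0.5455, 0.115, 0.1903]
ee_rot: [0.66, -0.252, 0.661, 0.253]
contact_force: [0.5, -0.6, -3.6]
width: 0.0141
```

```bash
python3 -c "
from h import *
s,M=st(); a=plan([.55,.28,.18],1.571)"
```

```text
t 5.4 p [0.5455 0.115  0.1903] F [ 0.5 -0.6 -3.6] w 0.0141 q [ 0.08  0.28  1.61  0.    1.26 -0.65]
R [[-0.002, -0.666, 0.746], [0.001, 0.746, 0.666], [-1.0, 0.002, -0.001]]
from [0.5455 0.115  0.1903] dist 0.165 ang 48.2 rows 5
0 dp [0.017, 0.2, 0.189] ang [-0.107, -0.0, -0.0]
1 dp [0.017, 0.165, 0.22] ang [-0.107, -0.0, -0.0]
2 dp [0.017, 0.126, 0.244] ang [-0.107, -0.0, -0.0]
3 dp [0.017, 0.084, 0.262] ang [-0.107, -0.0, -0.0]
4 dp [0.017, 0.039, 0.272] ang [-0.107, -0.0, -0.0]
```

Call:
arm_command([
  {"dp": [0.017, 0.2, 0.19], "angular": [-0.11, 0, 0], "gripper": 5},
  {"dp": [0.017, 0.165, 0.22], "angular": [-0.11, 0, 0], "gripper": 5},
  {"dp": [0.017, 0.126, 0.244], "angular": [-0.11, 0, 0], "gripper": 5},
  {"dp": [0.017, 0.084, 0.262], "angular": [-0.11, 0, 0], "gripper": 5},
  {"dp": [0.017, 0.04, 0.272], "angular": [-0.11, 0, 0], "gripper": 5},
  {"dp": [0.1, 0, 0], "angular": [0, 0, 0], "gripper": 5},
  {"dp": [0.2, 0, 0], "angular": [0, 0, 0], "gripper": 5},
  {"dp": [0.2, 0, 0], "angular": [0, 0, 0], "gripper": 5},
])

```text
clock: 6.4
position: [0.5444, 0.2874, 0.1215]
ee_rot: [0.487, -0.512, 0.487, 0.514]
contact_force: [-0.5, -0.1, -3.4]
width: 0.0143
```

```bash
python3 -c "
from h import *
s,M=st(); p=s['position']; a=plan([.55,.28,.022],1.571,vmax=.03)"
```

```text
t 6.4 p [0.5444 0.2874 0.1215] F [-0.5 -0.1 -3.4] w 0.0143 q [ 0.37  0.41  1.58  0.    1.15 -1.25]
R [[-0.001, -0.999, -0.053], [0.001, -0.053, 0.999], [-1.0, 0.001, 0.001]]
from [0.5444 0.2874 0.1215] dist 0.100 ang 3.0 rows 4
0 dp [0.207, -0.011, -0.016] ang [0.008, 0.0, -0.0]
1 dp [0.207, -0.011, -0.016] ang [0.008, 0.0, -0.0]
2 dp [0.207, -0.011, -0.016] ang [0.008, 0.0, -0.0]
3 dp [0.207, -0.011, -0.016] ang [0.008, 0.0, -0.0]
```

Call:
arm_command([
  {"dp": [0.2, 0, 0], "angular": [0, 0, 0], "gripper": 5},
  {"dp": [0.2, 0, 0], "angular": [0, 0, 0], "gripper": 5},
  {"dp": [0.2, 0, 0], "angular": [0, 0, 0], "gripper": 5},
  {"dp": [0.1, 0, 0], "angular": [0, 0, 0], "gripper": 5},
  {"dp": [0.05, 0, 0], "angular": [0, 0, 0], "gripper": 5},
  {"dp": [0, 0, 0], "angular": [0, 0, 0], "gripper": 5},
  {"dp": [0, 0, 0], "angular": [0, 0, 0], "gripper": 5},
  {"dp": [0, 0, 0], "angular": [0, 0, 0], "gripper": 5},
])

```text
clock: 7.4
position: [0.5429, 0.2824, 0.0282]
ee_rot: [0.487, -0.51, 0.491, 0.512]
contact_force: [-0.1, 0.8, -2.9]
width: 0.0142
```

Still about 8 mm above. I'll lower it the rest, then release and raise.

Call:
arm_command([
  {"dp": [0.03, 0, 0], "angular": [0, 0, 0], "gripper": 5},
  {"dp": [0.025, 0, 0], "angular": [0, 0, 0], "gripper": 5},
  {"dp": [0.02, 0, 0], "angular": [0, 0, 0], "gripper": 5},
  {"dp": [0, 0, 0], "angular": [0, 0, 0], "gripper": 5},
  {"dp": [0, 0, 0], "angular": [0, 0, 0], "gripper": 5},
  {"dp": [0, 0, 0], "angular": [0, 0, 0], "gripper": 5},
  {"dp": [0, 0, 0], "angular": [0, 0, 0], "gripper": 5},
  {"dp": [0, 0, 0], "angular": [0, 0, 0], "gripper": 5},
])

```text
clock: 8.4
position: [0.5435, 0.2828, 0.0204]
ee_rot: [0.488, -0.511, 0.49, 0.511]
contact_force: [-0.8, -0.4, -2.7]
width: 0.0143
```

Call:
arm_command([
  {"dp": [0.015, 0, 0], "angular": [0, 0, 0], "gripper": 5},
  {"dp": [0.0, 0, 0], "angular": [0, 0, 0], "gripper": 5},
  {"dp": [0, 0, 0], "angular": [0, 0, 0], "gripper": 40},
  {"dp": [0, 0, 0], "angular": [0, 0, 0], "gripper": 60},
  {"dp": [0, 0, 0], "angular": [0, 0, 0], "gripper": 60},
  {"dp": [-0.25, 0, 0], "angular": [0, 0, 0], "gripper": 60},
  {"dp": [-0.4, 0, 0], "angular": [0, 0, 0], "gripper": 60},
  {"dp": [-0.5, 0, 0], "angular": [0, 0, 0], "gripper": 60},
])

```text
clock: 9.4
position: [0.5415, 0.282, 0.1562]
ee_rot: [0.484, -0.509, 0.493, 0.513]
contact_force: [1.0, 0.3, 0.6]
width: 0.0602
```

```bash
python3 - <<'E'
from h import *
st(); ims=[]
d=cam('scene'); C=cloud(d);save(d,'s2')
def par(C,d,reg,lab):
    hsv=cv2.cvtColor(d['image'],cv2.COLOR_BGR2HSV)
    # keeper
    m=((abs(C[...,2]-.016)<.006)&(hsv[...,2]>110)&(C[...,1]>.18)&(C[...,1]<.4)&(C[...,0]<.85)).astype(np.uint8)
    k,L,S,_=cv2.connectedComponentsWithStats(m); i=1+S[1:,4].argmax(); print(lab,'keeper',S[i],cv2.minAreaRect(C[L==i][:,:2].astype(np.float32)))
par(C,d,None,'scene')
hsv=cv2.cvtColor(d['image'],cv2.COLOR_BGR2HSV)
m=((C[...,2]>.055)&(C[...,2]<.07)&(hsv[...,2]>150)&(hsv[...,1]<60)&(abs(C[...,1])<.2)&(C[...,0]>.4)&(C[...,0]<.65)).astype(np.uint8)
k,L,S,_=cv2.connectedComponentsWithStats(m)
for i in range(1,k):
    if S[i,4]>15: print(S[i],C[L==i].mean(0).round(4),np.ptp(C[L==i],axis=0).round(3))
a=plan([.50,.02,.22],1.571+.024)
E
```

```text
t 9.4 p [0.5415 0.282  0.1562] F [1.  0.3 0.6] w 0.0602 q [ 0.37  0.38  1.53 -0.    1.24 -1.25]
R [[-0.012, -0.999, -0.045], [-0.006, -0.045, 0.999], [-1.0, 0.012, -0.005]]
scene keeper [ 441  240   23  119 1853] ((0.5448380708694458, 0.28261542320251465), (0.3282893896102905, 0.03780127689242363), 2.7797467708587646)
[244 236  17  14 156] [ 0.5532 -0.1282  0.0616] [0.044 0.025 0.008]
[295 244  16  14 162] [ 0.5507 -0.0203  0.0617] [0.041 0.024 0.008]
[322 247  15  15 168] [0.5489 0.0336 0.0617] [0.044 0.024 0.009]
[349 251  15  15 171] [0.5472 0.0875 0.0619] [0.049 0.025 0.009]
[380 254   4   6  19] [0.537  0.1359 0.0677] [0.018 0.007 0.003]
from [0.5464 0.284  0.1659] dist 0.273 ang 1.2 rows 5
0 dp [-0.091, 0.097, -0.436] ang [0.003, 0.0, 0.0]
1 dp [-0.091, 0.095, -0.437] ang [0.003, 0.0, 0.0]
2 dp [-0.091, 0.093, -0.437] ang [0.003, 0.0, 0.0]
3 dp [-0.09, 0.091, -0.437] ang [0.003, 0.0, 0.0]
4 dp [-0.09, 0.09, -0.438] ang [0.003, 0.0, 0.0]
```

Call:
arm_command([
  {"dp": [-0.09, 0.05, -0.44], "angular": [0, 0, 0], "gripper": 60},
  {"dp": [-0.09, 0.05, -0.44], "angular": [0, 0, 0], "gripper": 60},
  {"dp": [-0.09, 0.05, -0.44], "angular": [0, 0, 0], "gripper": 40},
  {"dp": [-0.09, 0.05, -0.44], "angular": [0, 0, 0], "gripper": 36},
  {"dp": [-0.05, 0.05, -0.44], "angular": [0, 0, 0], "gripper": 36},
  {"dp": [0, 0, 0], "angular": [0, 0, 0], "gripper": 36},
  {"dp": [0, 0, 0], "angular": [0, 0, 0], "gripper": 36},
  {"dp": [0, 0, 0], "angular": [0, 0, 0], "gripper": 36},
])

```text
clock: 10.45
position: [0.5312, 0.0136, 0.2187]
ee_rot: [-0.492, 0.515, -0.483, -0.508]
contact_force: [0.7, -0.6, -0.8]
width: 0.0363
```

```bash
cat >> h.py <<'E'
def paddles(d,zt=.062,pr=True):
    """grip tops: bright, z near .062; centre by casting onto the plane"""
    C=cloud(d); hsv=cv2.cvtColor(d['image'],cv2.COLOR_BGR2HSV); out=[]
    m=((abs(C[...,2]-zt)<.006)&(hsv[...,2]>130)&(hsv[...,1]<70)&(d['depth']>.1)&(C[...,1]<.115)&(C[...,1]>-.15)&(C[...,0]>.4)&(C[...,0]<.7)).astype(np.uint8)
    m=cv2.morphologyEx(m,cv2.MORPH_OPEN,np.ones((3,3)))
    k,L,S,_=cv2.connectedComponentsWithStats(m)
    for i in range(1,k):
        if S[i,4]>80:
            ys,xs=np.nonzero(L==i); r=cv2.minAreaRect(onz(d,np.c_[xs,ys],zt)[:,:2].astype(np.float32))
            print('px',S[i],'c',np.round(r[0],4),'size',np.round(r[1],3),'a',round(r[2],1),'z',round(float(np.median(C[L==i][:,2])),4)); out.append(r)
    return out
E
python3 - <<'E'
from h import *
st(); d=cam('wrist'); save(d,'w2'); paddles(d)
plan([.547,-0.020,.12],1.571+.024)
E
```

```text
t 10.45 p [0.5312 0.0136 0.2187] F [ 0.7 -0.6 -0.8] w 0.0363 q [-0.11  0.21  1.63  0.    1.29 -1.73]
R [[0.016, -0.999, -0.048], [0.002, -0.048, 0.999], [-1.0, -0.016, 0.002]]
px [ 155  214   30   42 1047] c [ 0.5505 -0.1286] size [0.04  0.024] a 2.0 z 0.0635
px [ 274  217   26   41 1054] c [ 0.5476 -0.0202] size [0.039 0.023] a 1.5 z 0.0636
px [ 332  218   27   41 1026] c [0.546  0.0335] size [0.039 0.023] a 1.5 z 0.0635
px [ 389  219   29   41 1047] c [0.5444 0.0875] size [0.039 0.024] a 1.5 z 0.0636
from [0.5311 0.0137 0.2186] dist 0.105 ang 1.6 rows 2
0 dp [0.412, -0.053, -0.144] ang [0.008, 0.001, 0.005]
1 dp [0.411, -0.058, -0.143] ang [0.008, 0.001, 0.005]
```

View pics/w2.png

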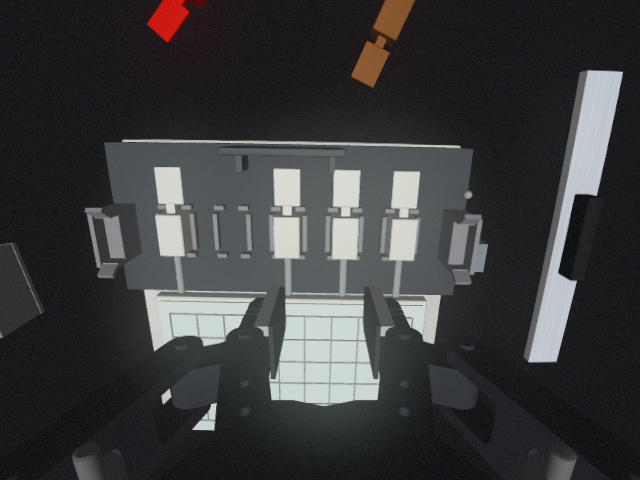

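The picture shows grips at (170,236),(286,238),(345,238),(403,239), pins towards the glass, holder 1 empty at (232,233). Starting with holder 2.

Call:
arm_command([
  {"dp": [0.3, -0.055, -0.143], "angular": [0.008, 0, 0.005], "gripper": 36},
  {"dp": [0.3, -0.055, -0.143], "angular": [0.008, 0, 0.005], "gripper": 36},
  {"dp": [0.3, 0, 0], "angular": [0, 0, 0], "gripper": 36},
  {"dp": [0, 0, 0], "angular": [0, 0, 0], "gripper": 36},
  {"dp": [0, 0, 0], "angular": [0, 0, 0], "gripper": 36},
  {"dp": [0, 0, 0], "angular": [0, 0, 0], "gripper": 36},
  {"dp": [0, 0, 0], "angular": [0, 0, 0], "gripper": 36},
  {"dp": [0, 0, 0], "angular": [0, 0, 0], "gripper": 36},
], grip_force=40)

```text
clock: 11.5
position: [0.5519, -0.014, 0.1131]
ee_rot: [-0.495, 0.511, -0.489, -0.506]
contact_force: [-0.7, -0.4, -0.4]
width: 0.0359
```

```bash
python3 - <<'E'
from h import *
st(); plan([.547,-0.020,.049],1.571+.028)
E
```

```text
t 11.5 p [ 0.5519 -0.014   0.1131] F [-0.7 -0.4 -0.4] w 0.0359 q [-0.15  0.33  1.74  0.    1.06 -1.76]
R [[0.01, -0.999, -0.034], [0.002, -0.034, 0.999], [-1.0, -0.01, 0.001]]
from [ 0.5519 -0.014   0.1131] dist 0.065 ang 0.7 rows 2
0 dp [0.267, 0.024, -0.025] ang [0.002, 0.0, 0.003]
1 dp [0.267, 0.023, -0.025] ang [0.002, 0.0, 0.003]
```

Call:
arm_command([
  {"dp": [0.02, 0.04, -0.05], "angular": [0.004, 0, 0.006], "gripper": 36},
  {"dp": [0, 0, 0], "angular": [0, 0, 0], "gripper": 36},
  {"dp": [0.15, 0, 0], "angular": [0, 0, 0], "gripper": 36},
  {"dp": [0.15, 0, 0], "angular": [0, 0, 0], "gripper": 36},
  {"dp": [0.1, 0, 0], "angular": [0, 0, 0], "gripper": 36},
  {"dp": [0, 0, 0], "angular": [0, 0, 0], "gripper": 36},
  {"dp": [0, 0, 0], "angular": [0, 0, 0], "gripper": 36},
  {"dp": [0, 0, 0], "angular": [0, 0, 0], "gripper": 36},
])

```text
clock: 12.5
position: [0.5485, -0.0216, 0.0631]
ee_rot: [-0.495, 0.507, -0.492, -0.505]
contact_force: [-0.5, -1.5, -0.3]
width: 0.0363
```

```bash
python3 - <<'E'
from h import *
st(); plan([.547,-0.020,.049],1.571+.028)
E
```

```text
t 12.5 p [ 0.5485 -0.0216  0.0631] F [-0.5 -1.5 -0.3] w 0.0363 q [-0.17  0.38  1.81  0.    0.95 -1.76]
R [[0.004, -1.0, -0.025], [0.001, -0.025, 1.0], [-1.0, -0.004, 0.001]]
from [ 0.5485 -0.0216  0.0631] dist 0.014 ang 0.3 rows 1
0 dp [0.117, 0.012, 0.014] ang [-0.002, 0.0, 0.003]
```

Call:
arm_command([
  {"dp": [0.08, 0.01, 0.012], "angular": [0, 0, 0], "gripper": 36},
  {"dp": [0.03, 0, 0], "angular": [0, 0, 0], "gripper": 36},
  {"dp": [0, 0, 0], "angular": [0, 0, 0], "gripper": 36},
  {"dp": [0, 0, 0], "angular": [0, 0, 0], "gripper": 15},
  {"dp": [0, 0, 0], "angular": [0, 0, 0], "gripper": 15},
  {"dp": [0, 0, 0], "angular": [0, 0, 0], "gripper": 15},
  {"dp": [0, 0, 0], "angular": [0, 0, 0], "gripper": 15},
  {"dp": [0, 0, 0], "angular": [0, 0, 0], "gripper": 15},
])

```text
clock: 13.5
position: [0.5477, -0.0201, 0.0498]
ee_rot: [-0.495, 0.508, -0.492, -0.505]
contact_force: [0.9, 0.9, -0.5]
width: 0.0229
```

```bash
python3 - <<'E'
from h import *
st()
E
```

```text
t 13.5 p [ 0.5477 -0.0201  0.0498] F [ 0.9  0.9 -0.5] w 0.0229 q [-0.16  0.4   1.83  0.    0.91 -1.76]
R [[0.006, -1.0, -0.025], [0.0, -0.025, 1.0], [-1.0, -0.006, 0.0]]
```

Call:
arm_command([
  {"dp": [-0.1, 0, 0], "angular": [0, 0, 0], "gripper": 15},
  {"dp": [-0.25, 0, 0], "angular": [0, 0, 0], "gripper": 15},
  {"dp": [-0.25, 0, 0], "angular": [0, 0, 0], "gripper": 15},
  {"dp": [0, 0, 0], "angular": [0.115, 0, 0], "gripper": 15},
  {"dp": [0, 0, 0], "angular": [0.115, 0, 0], "gripper": 15},
  {"dp": [0, 0, 0], "angular": [0.115, 0, 0], "gripper": 15},
  {"dp": [0, 0, 0], "angular": [0.115, 0, 0], "gripper": 15},
  {"dp": [0, 0, 0], "angular": [0.115, 0, 0], "gripper": 15},
])

```text
clock: 14.5
position: [0.5488, -0.0204, 0.1309]
ee_rot: [0.673, -0.232, 0.664, 0.229]
contact_force: [0.4, -0.3, -0.3]
width: 0.0229
```

Call:
arm_command([
  {"dp": [0, 0, 0], "angular": [0.115, 0, 0], "gripper": 15},
  {"dp": [0, 0, 0], "angular": [0.115, 0, 0], "gripper": 15},
  {"dp": [0, 0, 0], "angular": [0.115, 0, 0], "gripper": 15},
  {"dp": [0, 0, 0], "angular": [0.115, 0, 0], "gripper": 15},
  {"dp": [0, 0, 0], "angular": [0.115, 0, 0], "gripper": 15},
  {"dp": [0, 0, 0], "angular": [0.115, 0, 0], "gripper": 15},
  {"dp": [0, 0, 0], "angular": [0.115, 0, 0], "gripper": 15},
  {"dp": [0, 0, 0], "angular": [0.115, 0, 0], "gripper": 15},
])

```text
clock: 15.5
position: [0.5501, -0.0206, 0.1384]
ee_rot: [0.654, 0.288, 0.64, -0.283]
contact_force: [-0.3, -0.4, -0.7]
width: 0.0226
```

```bash
python3 - <<'E'
from h import *
st(); plan([.5476,-0.0201,.10],-1.571+.028)
E
```

```text
t 15.5 p [ 0.5501 -0.0206  0.1384] F [-0.3 -0.4 -0.7] w 0.0226 q [-0.16  0.3   1.72  0.    1.1   0.67]
R [[0.021, 0.738, 0.674], [-0.002, 0.674, -0.738], [-1.0, 0.014, 0.015]]
from [ 0.5501 -0.0206  0.1384] dist 0.039 ang 40.8 rows 5
0 dp [0.064, -0.003, -0.004] ang [0.091, 0.001, -0.002]
1 dp [0.064, -0.004, -0.004] ang [0.091, 0.001, -0.002]
2 dp [0.064, -0.004, -0.003] ang [0.091, 0.001, -0.002]
3 dp [0.064, -0.004, -0.002] ang [0.091, 0.001, -0.002]
4 dp [0.064, -0.004, -0.002] ang [0.091, 0.001, -0.002]
```

Call:
arm_command([
  {"dp": [0.06, -0.004, -0.003], "angular": [0.113, 0.001, -0.002], "gripper": 15},
  {"dp": [0.06, -0.004, -0.003], "angular": [0.113, 0.001, -0.002], "gripper": 15},
  {"dp": [0.06, -0.004, -0.003], "angular": [0.113, 0.001, -0.002], "gripper": 15},
  {"dp": [0.06, -0.004, -0.003], "angular": [0.1, 0.001, -0.002], "gripper": 15},
  {"dp": [0.06, 0, 0], "angular": [0, 0, 0], "gripper": 15},
  {"dp": [0, 0, 0], "angular": [0, 0, 0], "gripper": 15},
  {"dp": [0, 0, 0], "angular": [0, 0, 0], "gripper": 15},
  {"dp": [0, 0, 0], "angular": [0, 0, 0], "gripper": 15},
])

```text
clock: 16.5
position: [0.5501, -0.0205, 0.1073]
ee_rot: [0.512, 0.495, 0.504, -0.489]
contact_force: [0.7, -0.2, -1.0]
width: 0.0228
```

```bash
python3 - <<'E'
from h import *
st(); plan([.5476,-0.0201,.070],-1.571+.028)
E
```

```text
t 16.5 p [ 0.5501 -0.0205  0.1073] F [ 0.7 -0.2 -1. ] w 0.0228 q [-0.16  0.33  1.76  0.    1.04  1.37]
R [[0.014, 0.999, 0.033], [-0.002, 0.033, -0.999], [-1.0, 0.014, 0.003]]
from [ 0.5501 -0.0205  0.1073] dist 0.037 ang 0.9 rows 1
0 dp [0.31, -0.025, -0.005] ang [0.003, 0.002, -0.009]
```

Call:
arm_command([
  {"dp": [0.05, -0.022, -0.004], "angular": [0.003, 0.002, -0.009], "gripper": 15},
  {"dp": [0, 0, 0], "angular": [0, 0, 0], "gripper": 15},
  {"dp": [0.1, 0, 0], "angular": [0, 0, 0], "gripper": 15},
  {"dp": [0.1, 0, 0], "angular": [0, 0, 0], "gripper": 15},
  {"dp": [0.05, 0, 0], "angular": [0, 0, 0], "gripper": 15},
  {"dp": [0, 0, 0], "angular": [0, 0, 0], "gripper": 15},
  {"dp": [0, 0, 0], "angular": [0, 0, 0], "gripper": 15},
  {"dp": [0, 0, 0], "angular": [0, 0, 0], "gripper": 15},
])

```text
clock: 17.5
position: [0.5472, -0.02, 0.0683]
ee_rot: [0.506, 0.493, 0.508, -0.493]
contact_force: [0.6, 0.7, 0.6]
width: 0.0228
```

```bash
python3 - <<'E'
from h import *
st(); plan([.5476,-0.0201,.051],-1.571+.028)
E
```

```text
t 17.5 p [ 0.5472 -0.02    0.0683] F [0.6 0.7 0.6] w 0.0228 q [-0.16  0.38  1.8   0.    0.97  1.38]
R [[-0.002, 1.0, 0.029], [0.001, 0.029, -1.0], [-1.0, -0.002, -0.001]]
from [ 0.5472 -0.02    0.0683] dist 0.017 ang 0.1 rows 1
0 dp [0.144, 0.004, 0.001] ang [0.001, -0.001, 0.001]
```

Call:
arm_command([
  {"dp": [0.06, 0.003, 0], "angular": [0, 0, 0], "gripper": 15},
  {"dp": [0.05, 0, 0], "angular": [0, 0, 0], "gripper": 15},
  {"dp": [0.03, 0, 0], "angular": [0, 0, 0], "gripper": 15},
  {"dp": [0, 0, 0], "angular": [0, 0, 0], "gripper": 15},
  {"dp": [0, 0, 0], "angular": [0, 0, 0], "gripper": 15},
  {"dp": [0, 0, 0], "angular": [0, 0, 0], "gripper": 15},
  {"dp": [0, 0, 0], "angular": [0, 0, 0], "gripper": 15},
  {"dp": [0, 0, 0], "angular": [0, 0, 0], "gripper": 15},
])

```text
clock: 18.5
position: [0.5481, -0.0201, 0.051]
ee_rot: [0.507, 0.493, 0.507, -0.493]
contact_force: [-0.6, 0.7, -0.9]
width: 0.0229
```

Call:
arm_command([
  {"dp": [0.004, 0, 0], "angular": [0, 0, 0], "gripper": 36},
  {"dp": [0, 0, 0], "angular": [0, 0, 0], "gripper": 36},
  {"dp": [0, 0, 0], "angular": [0, 0, 0], "gripper": 36},
  {"dp": [-0.2, 0, 0], "angular": [0, 0, 0], "gripper": 36},
  {"dp": [-0.25, 0, 0], "angular": [0, 0, 0], "gripper": 36},
  {"dp": [-0.1, 0, -0.22], "angular": [0, 0, 0], "gripper": 36},
  {"dp": [0, -0.01, -0.22], "angular": [0, 0, 0], "gripper": 36},
  {"dp": [0, 0, 0], "angular": [0, 0, 0], "gripper": 36},
])

```text
clock: 19.5
position: [0.5458, 0.0333, 0.119]
ee_rot: [0.507, 0.493, 0.507, -0.493]
contact_force: [0.2, 0.1, 0.5]
width: 0.0364
```

```bash
python3 - <<'E'
from h import *
st(); d=cam('wrist'); save(d,'w3'); paddles(d)
plan([.546,0.0335,.08],-1.571+.028)
E
```

```text
t 19.5 p [0.5458 0.0333 0.119 ] F [0.2 0.1 0.5] w 0.0364 q [-0.07  0.32  1.74  0.    1.08  1.48]
R [[0.001, 1.0, 0.028], [0.001, 0.028, -1.0], [-1.0, 0.001, -0.001]]
px [ 217  230   42   61 2242] c [0.544  0.0876] size [0.04  0.024] a 1.6 z 0.0636
px [ 305  230   39   60 2227] c [0.5459 0.0334] size [0.04  0.024] a 0.7 z 0.0636
px [ 389  231   41   59 2199] c [ 0.547  -0.0203] size [0.039 0.024] a 1.7 z 0.0636
px [ 554  230   47   58 2036] c [ 0.5508 -0.1292] size [0.039 0.024] a 1.7 z 0.0637
from [0.5461 0.0324 0.119 ] dist 0.039 ang 0.1 rows 1
0 dp [0.325, -0.001, -0.009] ang [-0.001, 0.0, -0.001]
```

View pics/w3.png

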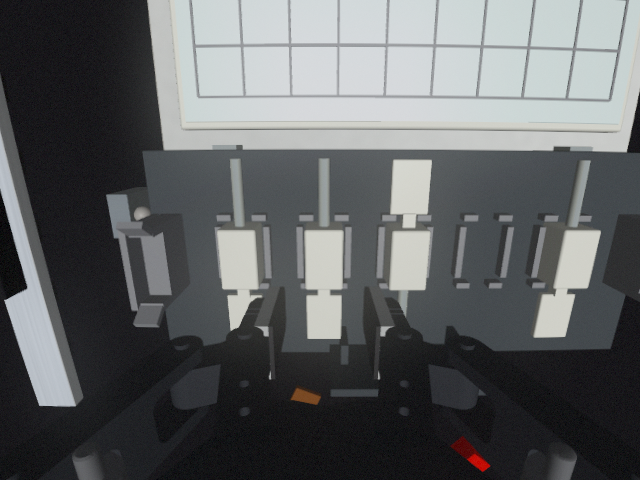

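Holder 2's paddle (410,245) is now blade to the glass and as low as the others. On to holder 3 at (324,257).

Call:
arm_command([
  {"dp": [0.15, -0.001, -0.009], "angular": [0, 0, 0], "gripper": 36},
  {"dp": [0.15, 0, 0], "angular": [0, 0, 0], "gripper": 36},
  {"dp": [0.15, 0, 0], "angular": [0, 0, 0], "gripper": 36},
  {"dp": [0.08, 0, 0], "angular": [0, 0, 0], "gripper": 36},
  {"dp": [0.03, 0, 0], "angular": [0, 0, 0], "gripper": 36},
  {"dp": [0, 0, 0], "angular": [0, 0, 0], "gripper": 36},
  {"dp": [0, 0, 0], "angular": [0, 0, 0], "gripper": 36},
  {"dp": [0, 0, 0], "angular": [0, 0, 0], "gripper": 36},
])

```text
clock: 20.55
position: [0.5482, 0.0284, 0.0508]
ee_rot: [0.508, 0.494, 0.504, -0.493]
contact_force: [-0.1, -0.3, -0.2]
width: 0.0361
```

```bash
python3 - <<'E'
from h import *
st(); plan([.5459,0.0335,.0497],-1.571+.028)
E
```

```text
t 20.55 p [0.5482 0.0284 0.0508] F [-0.1 -0.3 -0.2] w 0.0361 q [-0.07  0.4   1.82 -0.    0.92  1.48]
R [[0.004, 1.0, 0.025], [-0.003, 0.025, -1.0], [-1.0, 0.004, 0.003]]
from [0.5482 0.0284 0.0508] dist 0.006 ang 0.4 rows 1
0 dp [0.009, -0.018, -0.043] ang [-0.002, 0.002, -0.003]
```

Call:
arm_command([
  {"dp": [0.008, -0.018, -0.043], "angular": [-0.002, 0.002, -0.003], "gripper": 36},
  {"dp": [0, 0, 0], "angular": [0, 0, 0], "gripper": 36},
  {"dp": [0, 0, 0], "angular": [0, 0, 0], "gripper": 15},
  {"dp": [0, 0, 0], "angular": [0, 0, 0], "gripper": 15},
  {"dp": [0, 0, 0], "angular": [0, 0, 0], "gripper": 15},
  {"dp": [0, 0, 0], "angular": [0, 0, 0], "gripper": 15},
  {"dp": [0, 0, 0], "angular": [0, 0, 0], "gripper": 15},
  {"dp": [0, 0, 0], "angular": [0, 0, 0], "gripper": 15},
])

```text
clock: 21.55
position: [0.5462, 0.0342, 0.0507]
ee_rot: [0.507, 0.493, 0.507, -0.493]
contact_force: [0.4, 0.3, 0.4]
width: 0.023
```

Call:
arm_command([
  {"dp": [-0.1, 0, 0], "angular": [0, 0, 0], "gripper": 15},
  {"dp": [-0.25, 0, 0], "angular": [0, 0, 0], "gripper": 15},
  {"dp": [-0.15, 0, 0], "angular": [0, 0, 0], "gripper": 15},
  {"dp": [0, 0, 0], "angular": [-0.115, 0, 0], "gripper": 15},
  {"dp": [0, 0, 0], "angular": [-0.115, 0, 0], "gripper": 15},
  {"dp": [0, 0, 0], "angular": [-0.115, 0, 0], "gripper": 15},
  {"dp": [0, 0, 0], "angular": [-0.115, 0, 0], "gripper": 15},
  {"dp": [0, 0, 0], "angular": [-0.115, 0, 0], "gripper": 15},
])

```text
clock: 22.55
position: [0.5469, 0.0339, 0.1178]
ee_rot: [0.676, 0.212, 0.673, -0.212]
contact_force: [-0.2, 1.1, -1.1]
width: 0.0228
```

Call:
arm_command([
  {"dp": [0, 0, 0], "angular": [-0.115, 0, 0], "gripper": 15},
  {"dp": [0, 0, 0], "angular": [-0.115, 0, 0], "gripper": 15},
  {"dp": [0, 0, 0], "angular": [-0.115, 0, 0], "gripper": 15},
  {"dp": [0, 0, 0], "angular": [-0.115, 0, 0], "gripper": 15},
  {"dp": [0, 0, 0], "angular": [-0.115, 0, 0], "gripper": 15},
  {"dp": [0, 0, 0], "angular": [-0.115, 0, 0], "gripper": 15},
  {"dp": [0, 0, 0], "angular": [-0.115, 0, 0], "gripper": 15},
  {"dp": [0, 0, 0], "angular": [-0.115, 0, 0], "gripper": 15},
])

```text
clock: 23.55
position: [0.5474, 0.0336, 0.1236]
ee_rot: [0.642, -0.305, 0.636, 0.301]
contact_force: [-0.7, 0.4, -0.7]
width: 0.0229
```

```bash
python3 - <<'E'
from h import *
st(); plan([.5459,0.0337,.10],1.571+.028)
E
```

```text
t 23.55 p [0.5474 0.0336 0.1236] F [-0.7  0.4 -0.7] w 0.0229 q [-0.06  0.31  1.74 -0.    1.08 -0.95]
R [[0.01, -0.774, 0.633], [-0.002, 0.633, 0.774], [-1.0, -0.009, 0.005]]
from [0.5474 0.0336 0.1236] dist 0.024 ang 40.9 rows 5
0 dp [0.039, 0.002, -0.002] ang [-0.091, 0.0, 0.001]
1 dp [0.039, 0.003, -0.001] ang [-0.091, 0.0, 0.001]
2 dp [0.039, 0.003, -0.001] ang [-0.091, 0.0, 0.001]
3 dp [0.039, 0.003, -0.001] ang [-0.091, 0.0, 0.001]
4 dp [0.039, 0.003, -0.0] ang [-0.091, 0.0, 0.001]
```

Call:
arm_command([
  {"dp": [0.04, 0.003, -0.002], "angular": [-0.115, 0, 0.001], "gripper": 15},
  {"dp": [0.04, 0.003, -0.001], "angular": [-0.115, 0, 0.001], "gripper": 15},
  {"dp": [0.04, 0.003, -0.001], "angular": [-0.115, 0, 0.001], "gripper": 15},
  {"dp": [0.04, 0.003, -0.001], "angular": [-0.105, 0, 0.001], "gripper": 15},
  {"dp": [0.05, 0, 0], "angular": [0, 0, 0], "gripper": 15},
  {"dp": [0.05, 0, 0], "angular": [0, 0, 0], "gripper": 15},
  {"dp": [0, 0, 0], "angular": [0, 0, 0], "gripper": 15},
  {"dp": [0, 0, 0], "angular": [0, 0, 0], "gripper": 15},
])

```text
clock: 24.55
position: [0.547, 0.0334, 0.0955]
ee_rot: [-0.492, 0.512, -0.488, -0.508]
contact_force: [-0.2, -0.7, -0.9]
width: 0.0232
```

```bash
python3 - <<'E'
from h import *
st(); plan([.5459,0.0337,.0515],1.571+.028)
E
```

```text
t 24.55 p [0.547  0.0334 0.0955] F [-0.2 -0.7 -0.9] w 0.0232 q [-0.07  0.34  1.77  0.    1.02 -1.68]
R [[0.008, -0.999, -0.039], [-0.0, -0.039, 0.999], [-1.0, -0.008, -0.0]]
from [0.547  0.0334 0.0955] dist 0.044 ang 0.8 rows 1
0 dp [0.366, 0.012, 0.003] ang [0.007, -0.0, 0.005]
```

Call:
arm_command([
  {"dp": [0.02, 0.012, 0.003], "angular": [0.007, 0, 0.005], "gripper": 15},
  {"dp": [0, 0, 0], "angular": [0, 0, 0], "gripper": 15},
  {"dp": [0.08, 0, 0], "angular": [0, 0, 0], "gripper": 15},
  {"dp": [0.08, 0, 0], "angular": [0, 0, 0], "gripper": 15},
  {"dp": [0.05, 0, 0], "angular": [0, 0, 0], "gripper": 15},
  {"dp": [0, 0, 0], "angular": [0, 0, 0], "gripper": 15},
  {"dp": [0, 0, 0], "angular": [0, 0, 0], "gripper": 15},
  {"dp": [0, 0, 0], "angular": [0, 0, 0], "gripper": 15},
])

```text
clock: 25.55
position: [0.5454, 0.0337, 0.0657]
ee_rot: [0.493, -0.506, 0.494, 0.507]
contact_force: [0.7, -0.4, -0.9]
width: 0.0229
```

```bash
python3 - <<'E'
from h import *
st(); plan([.5459,0.0337,.0515],1.571+.028)
E
```

```text
t 25.55 p [0.5454 0.0337 0.0657] F [ 0.7 -0.4 -0.9] w 0.0229 q [-0.07  0.38  1.81 -0.    0.96 -1.66]
R [[-0.001, -1.0, -0.026], [-0.0, -0.026, 1.0], [-1.0, 0.001, -0.0]]
from [0.5454 0.0337 0.0657] dist 0.014 ang 0.1 rows 1
0 dp [0.119, -0.004, -0.0] ang [-0.001, -0.0, -0.0]
```

Aligned. I'll lower it, release, rise and move over to holder 4.

Call:
arm_command([
  {"dp": [0.05, -0.004, 0], "angular": [0, 0, 0], "gripper": 15},
  {"dp": [0.045, 0, 0], "angular": [0, 0, 0], "gripper": 15},
  {"dp": [0.025, 0, 0], "angular": [0, 0, 0], "gripper": 15},
  {"dp": [0, 0, 0], "angular": [0, 0, 0], "gripper": 15},
  {"dp": [0, 0, 0], "angular": [0, 0, 0], "gripper": 15},
  {"dp": [0, 0, 0], "angular": [0, 0, 0], "gripper": 36},
  {"dp": [0, 0, 0], "angular": [0, 0, 0], "gripper": 36},
  {"dp": [0, 0, 0], "angular": [0, 0, 0], "gripper": 36},
])

```text
clock: 26.55
position: [0.5467, 0.0337, 0.0512]
ee_rot: [-0.494, 0.507, -0.493, -0.506]
contact_force: [-0.1, -0.1, -0.3]
width: 0.0361
```

Call:
arm_command([
  {"dp": [-0.15, 0, 0], "angular": [0, 0, 0], "gripper": 36},
  {"dp": [-0.2, 0, 0], "angular": [0, 0, 0], "gripper": 36},
  {"dp": [-0.1, 0, 0.22], "angular": [0, 0, 0], "gripper": 36},
  {"dp": [0, 0, 0.22], "angular": [0, 0, 0], "gripper": 36},
  {"dp": [0, 0, 0], "angular": [0, 0, 0], "gripper": 36},
  {"dp": [0, 0, 0], "angular": [0, 0, 0], "gripper": 36},
  {"dp": [0, 0, 0], "angular": [0, 0, 0], "gripper": 36},
  {"dp": [0, 0, 0], "angular": [0, 0, 0], "gripper": 36},
])

```text
clock: 27.55
position: [0.5453, 0.0854, 0.1068]
ee_rot: [-0.494, 0.507, -0.494, -0.505]
contact_force: [0.8, 1.1, 0.0]
width: 0.0358
```

```bash
python3 - <<'E'
from h import *
st(); d=cam('wrist'); save(d,'w4'); paddles(d)
plan([.5443,0.0877,.055],1.571+.028)
E
```

```text
t 27.55 p [0.5453 0.0854 0.1068] F [0.8 1.1 0. ] w 0.0358 q [ 0.03  0.34  1.74 -0.    1.06 -1.56]
R [[0.001, -1.0, -0.024], [-0.002, -0.024, 1.0], [-1.0, -0.001, -0.002]]
px [ 215  235   45   63 2487] c [0.5456 0.0336] size [0.04  0.024] a 1.6 z 0.0636
px [ 124  236   48   62 2412] c [ 0.5474 -0.0206] size [0.039 0.024] a 1.8 z 0.0637
px [ 308  236   41   63 2473] c [0.5448 0.0877] size [0.039 0.024] a 1.5 z 0.0636
px [  0 278   6  20  84] c [ 0.5645 -0.1179] size [0.003 0.014] a 74.9 z 0.0632
from [0.5453 0.0854 0.1068] dist 0.052 ang 0.3 rows 1
0 dp [0.432, 0.009, 0.02] ang [-0.003, -0.001, 0.001]
```

Holder 3 is seated at the same height. Now the grasp at holder 4.

Call:
arm_command([
  {"dp": [0.1, 0.008, 0.02], "angular": [-0.003, 0, 0], "gripper": 36},
  {"dp": [0.1, 0, 0], "angular": [0, 0, 0], "gripper": 36},
  {"dp": [0.1, 0, 0], "angular": [0, 0, 0], "gripper": 36},
  {"dp": [0.1, 0, 0], "angular": [0, 0, 0], "gripper": 36},
  {"dp": [0.03, 0, 0], "angular": [0, 0, 0], "gripper": 36},
  {"dp": [0, 0, 0], "angular": [0, 0, 0], "gripper": 36},
  {"dp": [0, 0, 0], "angular": [0, 0, 0], "gripper": 36},
  {"dp": [0, 0, 0], "angular": [0, 0, 0], "gripper": 36},
])

```text
clock: 28.6
position: [0.5439, 0.0873, 0.0506]
ee_rot: [-0.492, 0.507, -0.493, -0.507]
contact_force: [-0.3, 0.6, 0.0]
width: 0.0359
```

```bash
python3 - <<'E'
from h import *
st(); plan([.5445,0.0877,.0500],1.571+.028)
E
```

```text
t 28.6 p [0.5439 0.0873 0.0506] F [-0.3  0.6  0. ] w 0.0359 q [ 0.03  0.4   1.81 -0.    0.93 -1.56]
R [[-0.0, -1.0, -0.029], [-0.002, -0.029, 1.0], [-1.0, 0.0, -0.002]]
from [0.5439 0.0873 0.0506] dist 0.001 ang 0.1 rows 1
0 dp [0.005, -0.005, 0.003] ang [0.0, -0.001, -0.0]
```

Call:
arm_command([
  {"dp": [0, 0, 0], "angular": [0, 0, 0], "gripper": 15},
  {"dp": [0, 0, 0], "angular": [0, 0, 0], "gripper": 15},
  {"dp": [0, 0, 0], "angular": [0, 0, 0], "gripper": 15},
  {"dp": [0, 0, 0], "angular": [0, 0, 0], "gripper": 15},
  {"dp": [0, 0, 0], "angular": [0, 0, 0], "gripper": 15},
  {"dp": [-0.1, 0, 0], "angular": [0, 0, 0], "gripper": 15},
  {"dp": [-0.25, 0, 0], "angular": [0, 0, 0], "gripper": 15},
  {"dp": [-0.15, 0, 0], "angular": [0, 0, 0], "gripper": 15},
])

```text
clock: 29.6
position: [0.5431, 0.0874, 0.1128]
ee_rot: [0.492, -0.507, 0.494, 0.507]
contact_force: [0.0, -0.7, 0.3]
width: 0.0229
```

Call:
arm_command([
  {"dp": [0, 0, 0], "angular": [0.115, 0, 0], "gripper": 15},
  {"dp": [0, 0, 0], "angular": [0.115, 0, 0], "gripper": 15},
  {"dp": [0, 0, 0], "angular": [0.115, 0, 0], "gripper": 15},
  {"dp": [0, 0, 0], "angular": [0.115, 0, 0], "gripper": 15},
  {"dp": [0, 0, 0], "angular": [0.115, 0, 0], "gripper": 15},
  {"dp": [0, 0, 0], "angular": [0.115, 0, 0], "gripper": 15},
  {"dp": [0, 0, 0], "angular": [0.115, 0, 0], "gripper": 15},
  {"dp": [0, 0, 0], "angular": [0.115, 0, 0], "gripper": 15},
])

```text
clock: 30.6
position: [0.5464, 0.0876, 0.1224]
ee_rot: [0.71, -0.038, 0.703, 0.037]
contact_force: [0.1, 0.1, -1.3]
width: 0.0231
```

Call:
arm_command([
  {"dp": [0, 0, 0], "angular": [0.115, 0, 0], "gripper": 15},
  {"dp": [0, 0, 0], "angular": [0.115, 0, 0], "gripper": 15},
  {"dp": [0, 0, 0], "angular": [0.115, 0, 0], "gripper": 15},
  {"dp": [0, 0, 0], "angular": [0.115, 0, 0], "gripper": 15},
  {"dp": [0, 0, 0], "angular": [0.115, 0, 0], "gripper": 15},
  {"dp": [0, 0, 0], "angular": [0.115, 0, 0], "gripper": 15},
  {"dp": [0, 0, 0], "angular": [0.115, 0, 0], "gripper": 15},
  {"dp": [0, 0, 0], "angular": [0.115, 0, 0], "gripper": 15},
])

```text
clock: 31.6
position: [0.548, 0.0877, 0.1296]
ee_rot: [0.549, 0.456, 0.538, -0.449]
contact_force: [0.1, 0.0, -0.6]
width: 0.0227
```

```bash
python3 - <<'E'
from h import *
st(); plan([.5444,0.0875,.09],-1.571+.028)
E
```

```text
t 31.6 p [0.548  0.0877 0.1296] F [ 0.1  0.  -0.6] w 0.0227 q [ 0.03  0.31  1.72 -0.    1.09  1.42]
R [[0.018, 0.983, 0.182], [-0.001, 0.182, -0.983], [-1.0, 0.017, 0.004]]
from [0.548  0.0877 0.1296] dist 0.040 ang 8.9 rows 1
0 dp [0.33, -0.035, -0.005] ang [0.099, 0.002, -0.011]
```

Call:
arm_command([
  {"dp": [0, -0.03, -0.004], "angular": [0.098, 0.002, -0.011], "gripper": 15},
  {"dp": [0, 0, 0], "angular": [0, 0, 0], "gripper": 15},
  {"dp": [0.1, 0, 0], "angular": [0, 0, 0], "gripper": 15},
  {"dp": [0.15, 0, 0], "angular": [0, 0, 0], "gripper": 15},
  {"dp": [0.1, 0, 0], "angular": [0, 0, 0], "gripper": 15},
  {"dp": [0.08, 0, 0], "angular": [0, 0, 0], "gripper": 15},
  {"dp": [0, 0, 0], "angular": [0, 0, 0], "gripper": 15},
  {"dp": [0, 0, 0], "angular": [0, 0, 0], "gripper": 15},
])

```text
clock: 32.6
position: [0.5449, 0.0877, 0.0772]
ee_rot: [0.509, 0.493, 0.507, -0.491]
contact_force: [0.6, -0.6, -0.7]
width: 0.0227
```

```bash
python3 - <<'E'
from h import *
st(); plan([.5444,0.0875,.051],-1.571+.028)
E
```

```text
t 32.6 p [0.5449 0.0877 0.0772] F [ 0.6 -0.6 -0.7] w 0.0227 q [ 0.03  0.37  1.78 -0.    0.99  1.57]
R [[0.003, 0.999, 0.032], [0.0, 0.032, -0.999], [-1.0, 0.003, 0.0]]
from [0.5449 0.0877 0.0772] dist 0.026 ang 0.3 rows 1
0 dp [0.218, -0.005, 0.001] ang [0.003, -0.0, -0.002]
```

Call:
arm_command([
  {"dp": [0.08, -0.005, 0.001], "angular": [0.003, 0, -0.002], "gripper": 15},
  {"dp": [0.06, 0, 0], "angular": [0, 0, 0], "gripper": 15},
  {"dp": [0.05, 0, 0], "angular": [0, 0, 0], "gripper": 15},
  {"dp": [0.028, 0, 0], "angular": [0, 0, 0], "gripper": 15},
  {"dp": [0, 0, 0], "angular": [0, 0, 0], "gripper": 15},
  {"dp": [0, 0, 0], "angular": [0, 0, 0], "gripper": 36},
  {"dp": [0, 0, 0], "angular": [0, 0, 0], "gripper": 36},
  {"dp": [0, 0, 0], "angular": [0, 0, 0], "gripper": 36},
])

```text
clock: 33.6
position: [0.5457, 0.0876, 0.051]
ee_rot: [0.508, 0.494, 0.506, -0.492]
contact_force: [0.7, 0.2, 0.4]
width: 0.036
```

Call:
arm_command([
  {"dp": [-0.15, 0, 0], "angular": [0, 0, 0], "gripper": 36},
  {"dp": [-0.25, 0, 0], "angular": [0, 0, 0], "gripper": 36},
  {"dp": [-0.2, 0, 0.3], "angular": [0, 0, 0], "gripper": 36},
  {"dp": [0, 0.01, 0.4], "angular": [0, 0, 0], "gripper": 36},
  {"dp": [0, 0.02, 0.4], "angular": [0, 0, 0], "gripper": 36},
  {"dp": [0, 0.02, 0.4], "angular": [0, 0, 0], "gripper": 36},
  {"dp": [0, 0, 0.25], "angular": [0, 0, 0], "gripper": 36},
  {"dp": [0, 0, 0], "angular": [0, 0, 0], "gripper": 36},
])

```text
clock: 34.6
position: [0.5585, -0.128, 0.1253]
ee_rot: [0.509, 0.493, 0.506, -0.492]
contact_force: [-0.6, 0.1, 0.1]
width: 0.0362
```

```bash
python3 - <<'E'
from h import *
st(); d=cam('wrist'); save(d,'w5'); paddles(d)
plan([.5505,-0.129,.055],-1.571+.028)
E
```

```text
t 34.6 p [ 0.5585 -0.128   0.1253] F [-0.6  0.1  0.1] w 0.0362 q [-0.35  0.35  1.68  0.    1.11  1.19]
R [[0.005, 1.0, 0.03], [-0.001, 0.03, -1.0], [-1.0, 0.005, 0.001]]
px [ 306  239   37   58 2058] c [ 0.5511 -0.1284] size [0.04  0.023] a 1.7 z 0.0636
px [   0  240   28   55 1185] c [0.5443 0.0865] size [0.039 0.021] a 0.9 z 0.0636
px [  58  240   45   56 1920] c [0.5458 0.0342] size [0.039 0.024] a 1.7 z 0.0637
px [ 138  240   43   57 2015] c [ 0.5473 -0.02  ] size [0.039 0.024] a 2.0 z 0.0637
from [ 0.5582 -0.1268  0.1252] dist 0.071 ang 0.3 rows 2
0 dp [0.292, -0.034, 0.008] ang [0.001, 0.0, -0.001]
1 dp [0.292, -0.033, 0.008] ang [0.001, 0.0, -0.001]
```

View pics/w5.png

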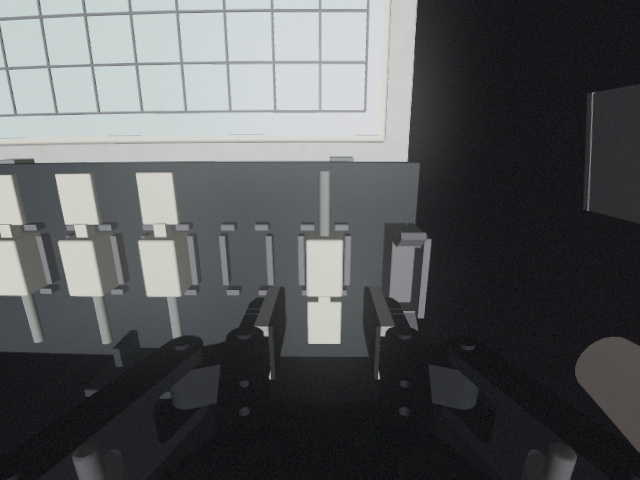

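Holders 2, 3 and 4 are done. The last one is at (324,265). The saddle at (410,265) is close, so I'm using a 31 mm opening.

Call:
arm_command([
  {"dp": [0.1, -0.065, 0.012], "angular": [0.001, 0, -0.001], "gripper": 31},
  {"dp": [0.0, 0, 0], "angular": [0, 0, 0], "gripper": 31},
  {"dp": [0.1, 0, 0], "angular": [0, 0, 0], "gripper": 31},
  {"dp": [0.1, 0, 0], "angular": [0, 0, 0], "gripper": 31},
  {"dp": [0, 0, 0], "angular": [0, 0, 0], "gripper": 31},
  {"dp": [0, 0, 0], "angular": [0, 0, 0], "gripper": 31},
  {"dp": [0, 0, 0], "angular": [0, 0, 0], "gripper": 31},
  {"dp": [0, 0, 0], "angular": [0, 0, 0], "gripper": 31},
])

```text
clock: 35.65
position: [0.5493, -0.1241, 0.086]
ee_rot: [0.508, 0.492, 0.509, -0.491]
contact_force: [0.1, 0.4, -0.0]
width: 0.0311
```

```bash
python3 - <<'E'
from h import *
st(); plan([.5506,-0.1284,.0503],-1.571+.028)
E
```

```text
t 35.65 p [ 0.5493 -0.1241  0.086 ] F [ 0.1  0.4 -0. ] w 0.0311 q [-0.35  0.38  1.75  0.    1.02  1.19]
R [[0.001, 0.999, 0.034], [0.002, 0.034, -0.999], [-1.0, 0.001, -0.002]]
from [ 0.5493 -0.1241  0.086 ] dist 0.036 ang 0.4 rows 1
0 dp [0.298, 0.009, 0.037] ang [0.004, -0.001, -0.001]
```

Call:
arm_command([
  {"dp": [0.0, 0.009, 0.037], "angular": [0.004, 0, 0], "gripper": 31},
  {"dp": [0.0, 0, 0], "angular": [0, 0, 0], "gripper": 31},
  {"dp": [0.05, 0, 0], "angular": [0, 0, 0], "gripper": 31},
  {"dp": [0.05, 0, 0], "angular": [0, 0, 0], "gripper": 31},
  {"dp": [0, 0, 0], "angular": [0, 0, 0], "gripper": 31},
  {"dp": [0, 0, 0], "angular": [0, 0, 0], "gripper": 31},
  {"dp": [0, 0, 0], "angular": [0, 0, 0], "gripper": 31},
  {"dp": [0, 0, 0], "angular": [0, 0, 0], "gripper": 31},
])

```text
clock: 36.65
position: [0.5508, -0.129, 0.0734]
ee_rot: [0.507, 0.494, 0.507, -0.493]
contact_force: [0.3, 0.2, -0.2]
width: 0.0309
```

```bash
python3 - <<'E'
from h import *
st(); plan([.5506,-0.1284,.0503],-1.571+.028)
E
```

```text
t 36.65 p [ 0.5508 -0.129   0.0734] F [ 0.3  0.2 -0.2] w 0.0309 q [-0.35  0.39  1.76  0.    0.99  1.19]
R [[0.001, 1.0, 0.027], [0.002, 0.027, -1.0], [-1.0, 0.001, -0.002]]
from [ 0.5508 -0.129   0.0734] dist 0.023 ang 0.1 rows 1
0 dp [0.193, -0.002, -0.005] ang [-0.001, -0.001, -0.001]
```

Call:
arm_command([
  {"dp": [0.06, -0.002, -0.005], "angular": [0, 0, 0], "gripper": 31},
  {"dp": [0.06, 0, 0], "angular": [0, 0, 0], "gripper": 31},
  {"dp": [0.05, 0, 0], "angular": [0, 0, 0], "gripper": 31},
  {"dp": [0.02, 0, 0], "angular": [0, 0, 0], "gripper": 31},
  {"dp": [0, 0, 0], "angular": [0, 0, 0], "gripper": 31},
  {"dp": [0, 0, 0], "angular": [0, 0, 0], "gripper": 15},
  {"dp": [0, 0, 0], "angular": [0, 0, 0], "gripper": 15},
  {"dp": [0, 0, 0], "angular": [0, 0, 0], "gripper": 15},
])

```text
clock: 37.65
position: [0.5506, -0.1284, 0.049]
ee_rot: [0.507, 0.494, 0.507, -0.493]
contact_force: [-0.6, -0.3, -0.6]
width: 0.0229
```

Call:
arm_command([
  {"dp": [0, 0, 0], "angular": [0, 0, 0], "gripper": 15},
  {"dp": [0, 0, 0], "angular": [0, 0, 0], "gripper": 15},
  {"dp": [-0.1, 0, 0], "angular": [0, 0, 0], "gripper": 15},
  {"dp": [-0.25, 0, 0], "angular": [0, 0, 0], "gripper": 15},
  {"dp": [-0.15, 0, 0], "angular": [0, 0, 0], "gripper": 15},
  {"dp": [0, 0, 0], "angular": [-0.115, 0, 0], "gripper": 15},
  {"dp": [0, 0, 0], "angular": [-0.115, 0, 0], "gripper": 15},
  {"dp": [0, 0, 0], "angular": [-0.115, 0, 0], "gripper": 15},
])

```text
clock: 38.65
position: [0.5517, -0.1288, 0.1157]
ee_rot: [0.625, 0.335, 0.621, -0.333]
contact_force: [0.4, -0.5, -0.7]
width: 0.0227
```

Call:
arm_command([
  {"dp": [0, 0, 0], "angular": [-0.115, 0, 0], "gripper": 15},
  {"dp": [0, 0, 0], "angular": [-0.115, 0, 0], "gripper": 15},
  {"dp": [0, 0, 0], "angular": [-0.115, 0, 0], "gripper": 15},
  {"dp": [0, 0, 0], "angular": [-0.115, 0, 0], "gripper": 15},
  {"dp": [0, 0, 0], "angular": [-0.115, 0, 0], "gripper": 15},
  {"dp": [0, 0, 0], "angular": [-0.115, 0, 0], "gripper": 15},
  {"dp": [0, 0, 0], "angular": [-0.115, 0, 0], "gripper": 15},
  {"dp": [0, 0, 0], "angular": [-0.115, 0, 0], "gripper": 15},
])

```text
clock: 39.65
position: [0.5534, -0.1294, 0.1235]
ee_rot: [0.689, -0.18, 0.68, 0.176]
contact_force: [-1.4, 0.4, -1.1]
width: 0.0226
```

```bash
python3 - <<'E'
from h import *
st(); plan([.5506,-0.1285,.09],1.571+.028)
E
```

```text
t 39.65 p [ 0.5534 -0.1294  0.1235] F [-1.4  0.4 -1.1] w 0.0226 q [-0.35  0.34  1.7   0.    1.09 -0.86]
R [[0.014, -0.488, 0.873], [-0.003, 0.873, 0.488], [-1.0, -0.009, 0.011]]
from [ 0.5534 -0.1294  0.1235] dist 0.034 ang 62.4 rows 7
0 dp [0.04, 0.003, -0.003] ang [-0.099, 0.0, 0.001]
1 dp [0.04, 0.003, -0.002] ang [-0.099, 0.0, 0.001]
2 dp [0.04, 0.003, -0.002] ang [-0.099, 0.0, 0.001]
3 dp [0.04, 0.004, -0.001] ang [-0.099, 0.0, 0.001]
4 dp [0.04, 0.004, -0.001] ang [-0.099, 0.0, 0.001]
5 dp [0.04, 0.004, 0.0] ang [-0.099, 0.0, 0.001]
6 dp [0.04, 0.003, 0.001] ang [-0.099, 0.0, 0.001]
```

Call:
arm_command([
  {"dp": [0.03, 0.004, -0.002], "angular": [-0.115, 0, 0.001], "gripper": 15},
  {"dp": [0.03, 0.004, -0.002], "angular": [-0.115, 0, 0.001], "gripper": 15},
  {"dp": [0.03, 0.004, -0.001], "angular": [-0.115, 0, 0.001], "gripper": 15},
  {"dp": [0.03, 0.004, 0], "angular": [-0.115, 0, 0.001], "gripper": 15},
  {"dp": [0.03, 0.004, 0], "angular": [-0.115, 0, 0.001], "gripper": 15},
  {"dp": [0.03, 0.004, 0], "angular": [-0.11, 0, 0.001], "gripper": 15},
  {"dp": [0.03, 0, 0], "angular": [0, 0, 0], "gripper": 15},
  {"dp": [0, 0, 0], "angular": [0, 0, 0], "gripper": 15},
])

```text
clock: 40.65
position: [0.5527, -0.1288, 0.1045]
ee_rot: [-0.491, 0.516, -0.485, -0.508]
contact_force: [-0.1, -0.1, -1.0]
width: 0.0227
```

```bash
python3 - <<'E'
from h import *
st(); plan([.5506,-0.1285,.07],1.571+.028)
E
```

```text
t 40.65 p [ 0.5527 -0.1288  0.1045] F [-0.1 -0.1 -1. ] w 0.0227 q [-0.35  0.36  1.72  0.    1.05 -1.97]
R [[0.014, -0.999, -0.047], [-0.001, -0.048, 0.999], [-1.0, -0.014, -0.002]]
from [ 0.5527 -0.1288  0.1045] dist 0.035 ang 1.4 rows 1
0 dp [0.287, 0.021, 0.004] ang [0.012, -0.001, 0.009]
```

Call:
arm_command([
  {"dp": [0.02, 0.02, 0.004], "angular": [0.012, -0.001, 0.009], "gripper": 15},
  {"dp": [0, 0, 0], "angular": [0, 0, 0], "gripper": 15},
  {"dp": [0.1, 0, 0], "angular": [0, 0, 0], "gripper": 15},
  {"dp": [0.1, 0, 0], "angular": [0, 0, 0], "gripper": 15},
  {"dp": [0.07, 0, 0], "angular": [0, 0, 0], "gripper": 15},
  {"dp": [0, 0, 0], "angular": [0, 0, 0], "gripper": 15},
  {"dp": [0, 0, 0], "angular": [0, 0, 0], "gripper": 15},
  {"dp": [0, 0, 0], "angular": [0, 0, 0], "gripper": 15},
])

```text
clock: 41.65
position: [0.55, -0.1284, 0.067]
ee_rot: [0.493, -0.505, 0.495, 0.507]
contact_force: [-0.6, -0.1, -1.0]
width: 0.023
```

```bash
python3 - <<'E'
from h import *
st(); plan([.5506,-0.1285,.050],1.571+.028)
E
```

```text
t 41.65 p [ 0.55   -0.1284  0.067 ] F [-0.6 -0.1 -1. ] w 0.023 q [-0.35  0.4   1.76 -0.    0.98 -1.95]
R [[-0.002, -1.0, -0.024], [0.0, -0.024, 1.0], [-1.0, 0.002, 0.0]]
from [ 0.55   -0.1284  0.067 ] dist 0.017 ang 0.3 rows 1
0 dp [0.142, -0.005, -0.001] ang [-0.003, 0.0, -0.001]
```

Call:
arm_command([
  {"dp": [0.06, -0.005, -0.001], "angular": [-0.003, 0, -0.001], "gripper": 15},
  {"dp": [0.05, 0, 0], "angular": [0, 0, 0], "gripper": 15},
  {"dp": [0.03, 0, 0], "angular": [0, 0, 0], "gripper": 15},
  {"dp": [0, 0, 0], "angular": [0, 0, 0], "gripper": 15},
  {"dp": [0, 0, 0], "angular": [0, 0, 0], "gripper": 15},
  {"dp": [0, 0, 0], "angular": [0, 0, 0], "gripper": 32},
  {"dp": [0, 0, 0], "angular": [0, 0, 0], "gripper": 32},
  {"dp": [0, 0, 0], "angular": [0, 0, 0], "gripper": 32},
])

```text
clock: 42.65
position: [0.5514, -0.1288, 0.0501]
ee_rot: [-0.493, 0.508, -0.492, -0.507]
contact_force: [0.8, 0.2, 0.6]
width: 0.0321
```

Call:
arm_command([
  {"dp": [-0.15, 0, 0], "angular": [0, 0, 0], "gripper": 32},
  {"dp": [-0.25, 0, 0], "angular": [0, 0, 0], "gripper": 32},
  {"dp": [-0.4, 0, 0.1], "angular": [0, 0, 0], "gripper": 32},
  {"dp": [-0.3, 0, 0.4], "angular": [0, 0, 0], "gripper": 32},
  {"dp": [0, 0, 0.4], "angular": [0, 0, 0], "gripper": 60},
  {"dp": [0, 0, 0.4], "angular": [0, 0, 0], "gripper": 60},
  {"dp": [0, 0, 0], "angular": [0, 0, 0], "gripper": 60},
  {"dp": [0, 0, 0], "angular": [0, 0, 0], "gripper": 60},
])

```text
clock: 43.65
position: [0.5481, 0.0306, 0.1877]
ee_rot: [-0.495, 0.508, -0.492, -0.505]
contact_force: [-0.9, -0.8, 0.4]
width: 0.0599
```

```bash
cat >> h.py <<'E'
def keeper(d,z0):
    C=cloud(d); hsv=cv2.cvtColor(d['image'],cv2.COLOR_BGR2HSV)
    for nm,zz,cond in [('bar',z0+.012,(hsv[...,2]>100)&(hsv[...,1]<60)),('rib',z0+.034,hsv[...,2]<90)]:
        m=((abs(C[...,2]-zz-.001)<.006)&cond&(d['depth']>.1)&(C[...,0]<.85)&(C[...,1]>(.17 if z0<.03 else -.25))).astype(np.uint8)
        m=cv2.morphologyEx(m,cv2.MORPH_OPEN,np.ones((3,3)))
        k,L,S,_=cv2.connectedComponentsWithStats(m)
        for i in range(1,k):
            if S[i,4]>300:
                ys,xs=np.nonzero(L==i); r=cv2.minAreaRect(onz(d,np.c_[xs,ys],zz)[:,:2].astype(np.float32))
                print(nm,S[i],np.round(r[0],4),np.round(r[1],3),round(r[2],2))
E
python3 - <<'E'
from h import *
st(); d=cam('wrist'); save(d,'w6'); paddles(d); keeper(d,.004)
d=cam('scene'); save(d,'s6'); keeper(d,.004)
plan([.545,.282,.16],1.571)
E
```

```text
t 43.65 p [0.5481 0.0306 0.1877] F [-0.9 -0.8  0.4] w 0.0599 q [-0.07  0.26  1.64  0.    1.24 -1.67]
R [[0.006, -1.0, -0.027], [-0.0, -0.027, 1.0], [-1.0, -0.006, -0.0]]
px [ 115  206   35   46 1279] c [ 0.5493 -0.1291] size [0.039 0.024] a 1.5 z 0.0637
px [ 247  207   32   47 1345] c [ 0.5477 -0.02  ] size [0.039 0.024] a 1.9 z 0.0636
px [ 314  207   29   46 1317] c [0.5458 0.0338] size [0.038 0.023] a 1.6 z 0.0636
px [ 378  206   32   47 1354] c [0.5439 0.0873] size [0.039 0.024] a 1.5 z 0.0636
bar [ 538   37   98  328 9604] [0.5432 0.2831] [0.327 0.038] 2.77
rib [ 579  178   39   95 1966] [0.5422 0.281 ] [0.089 0.021] 2.76
bar [ 441  240   23  119 1777] [0.546  0.2824] [0.328 0.038] 2.9
from [0.548  0.03   0.1875] dist 0.253 ang 1.5 rows 5
0 dp [0.046, -0.005, 0.42] ang [0.003, 0.0, 0.001]
1 dp [0.046, -0.003, 0.42] ang [0.003, 0.0, 0.001]
2 dp [0.046, -0.001, 0.42] ang [0.003, 0.0, 0.001]
3 dp [0.046, 0.001, 0.42] ang [0.003, 0.0, 0.001]
4 dp [0.046, 0.003, 0.42] ang [0.003, 0.0, 0.001]
```

View pics/w6.png

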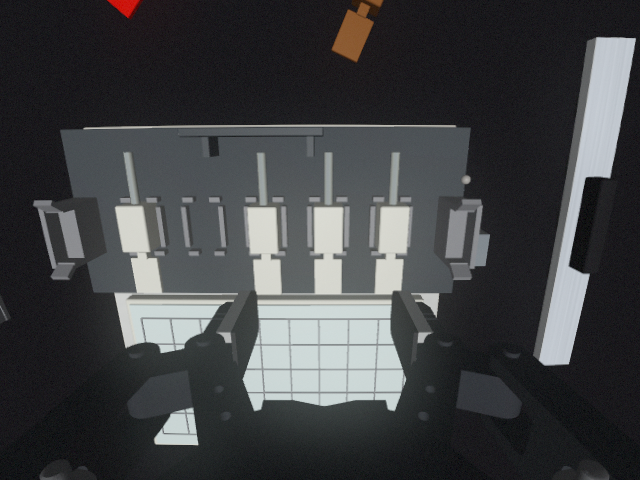

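All four paddles (135,228),(263,230),(328,230),(393,230) are seated with blades to the glass. The keeper at (590,200) hasn't been moved. Going to fetch it.

Call:
arm_command([
  {"dp": [0.04, 0, 0.42], "angular": [0.003, 0, 0.001], "gripper": 60},
  {"dp": [0.04, 0, 0.42], "angular": [0, 0, 0.001], "gripper": 60},
  {"dp": [0.04, 0, 0.42], "angular": [-0.01, 0, 0.001], "gripper": 60},
  {"dp": [0.04, 0, 0.42], "angular": [-0.01, 0, 0], "gripper": 60},
  {"dp": [0.04, 0, 0.4], "angular": [0, 0, 0], "gripper": 60},
  {"dp": [0, 0, 0], "angular": [0, 0, 0], "gripper": 60},
  {"dp": [0, 0, 0], "angular": [0, 0, 0], "gripper": 60},
  {"dp": [0, 0, 0], "angular": [0, 0, 0], "gripper": 60},
], grip_force=70)

```text
clock: 44.75
position: [0.5472, 0.2742, 0.1604]
ee_rot: [-0.49, 0.51, -0.492, -0.507]
contact_force: [-0.7, 0.2, -0.5]
width: 0.0598
```

```bash
python3 - <<'E'
from h import *
d=cam('wrist'); save(d,'w7'); keeper(d,.004); st()
plan([.544,.282,.06],1.571+.048)
E
```

```text
bar [  311    13    48   368 13008] [0.5434 0.2828] [0.326 0.036] 2.72
bar [545  77  43  33 386] [0.4283 0.4639] [0.007 0.038] 39.61
rib [ 326  173   20  108 1965] [0.5423 0.2828] [0.09  0.015] 2.82
t 44.8 p [0.5472 0.274  0.1604] F [ 0.4  0.3 -0. ] w 0.0601 q [ 0.35  0.38  1.53 -0.01  1.23 -1.25]
R [[0.001, -0.999, -0.035], [-0.005, -0.035, 0.999], [-1.0, -0.001, -0.005]]
from [0.5472 0.274  0.1604] dist 0.101 ang 0.8 rows 2
0 dp [0.418, 0.013, 0.036] ang [-0.004, -0.002, 0.0]
1 dp [0.418, 0.012, 0.035] ang [-0.004, -0.002, 0.0]
```

Call:
arm_command([
  {"dp": [0.1, 0.03, 0.075], "angular": [-0.008, -0.003, 0], "gripper": 60},
  {"dp": [0.2, 0, 0], "angular": [0, 0, 0], "gripper": 60},
  {"dp": [0.25, 0, 0], "angular": [0, 0, 0], "gripper": 60},
  {"dp": [0.2, 0, 0], "angular": [0, 0, 0], "gripper": 60},
  {"dp": [0, 0, 0], "angular": [0, 0, 0], "gripper": 60},
  {"dp": [0, 0, 0], "angular": [0, 0, 0], "gripper": 60},
  {"dp": [0, 0, 0], "angular": [0, 0, 0], "gripper": 60},
  {"dp": [0, 0, 0], "angular": [0, 0, 0], "gripper": 60},
])

```text
clock: 45.8
position: [0.5439, 0.2815, 0.069]
ee_rot: [-0.49, 0.511, -0.487, -0.511]
contact_force: [-0.4, 0.1, 0.1]
width: 0.06
```

```bash
python3 - <<'E'
from h import *
st(); plan([.5427,.2828,.0205],1.571+.048)
E
```

```text
t 45.8 p [0.5439 0.2815 0.069 ] F [-0.4  0.1  0.1] w 0.06 q [ 0.36  0.46  1.66  0.    1.02 -1.25]
R [[0.004, -0.999, -0.044], [0.002, -0.044, 0.999], [-1.0, -0.004, 0.002]]
from [0.5439 0.2815 0.069 ] dist 0.049 ang 0.3 rows 1
0 dp [0.404, 0.011, 0.01] ang [-0.003, 0.001, 0.003]
```

Call:
arm_command([
  {"dp": [0.12, 0.011, 0.01], "angular": [-0.003, 0.001, 0.003], "gripper": 60},
  {"dp": [0.13, 0, 0], "angular": [0, 0, 0], "gripper": 60},
  {"dp": [0.1, 0, 0], "angular": [0, 0, 0], "gripper": 60},
  {"dp": [0.05, 0, 0], "angular": [0, 0, 0], "gripper": 60},
  {"dp": [0, 0, 0], "angular": [0, 0, 0], "gripper": 60},
  {"dp": [0, 0, 0], "angular": [0, 0, 0], "gripper": 30},
  {"dp": [0, 0, 0], "angular": [0, 0, 0], "gripper": 5},
  {"dp": [0, 0, 0], "angular": [0, 0, 0], "gripper": 5},
])

```text
clock: 46.8
position: [0.5428, 0.2829, 0.0182]
ee_rot: [0.488, -0.512, 0.487, 0.512]
contact_force: [0.5, -0.8, -1.6]
width: 0.0145
```

Call:
arm_command([
  {"dp": [0, 0, 0], "angular": [0, 0, 0], "gripper": 5},
  {"dp": [0, 0, 0], "angular": [0, 0, 0], "gripper": 5},
  {"dp": [0, 0, 0], "angular": [0, 0, 0], "gripper": 5},
  {"dp": [0, 0, 0], "angular": [0, 0, 0], "gripper": 5},
  {"dp": [0, 0, 0], "angular": [0, 0, 0], "gripper": 5},
  {"dp": [0, 0, 0], "angular": [0, 0, 0], "gripper": 5},
  {"dp": [0, 0, 0], "angular": [0, 0, 0], "gripper": 5},
  {"dp": [0, 0, 0], "angular": [0, 0, 0], "gripper": 5},
])

```text
clock: 47.8
position: [0.5428, 0.2829, 0.0182]
ee_rot: [0.488, -0.512, 0.487, 0.512]
contact_force: [-0.0, 0.5, -1.8]
width: 0.0144
```

```bash
python3 - <<'E'
from h import *
s,M=st(); p=np.array(s['position']); a=(np.array([p[0],p[1],.16]),M); plan([.547,-.0197,.16],.026,pose=a)
E
```

```text
t 47.8 p [0.5428 0.2829 0.0182] F [-0.   0.5 -1.8] w 0.0144 q [ 0.37  0.51  1.71  0.    0.92 -1.25]
R [[0.0, -0.999, -0.049], [0.001, -0.049, 0.999], [-1.0, -0.0, 0.001]]
from [0.5428 0.2829 0.16  ] dist 0.303 ang 88.7 rows 9
0 dp [-0.0, 0.01, -0.28] ang [-0.109, 0.0, 0.0]
1 dp [-0.0, 0.058, -0.274] ang [-0.109, 0.0, 0.0]
2 dp [-0.0, 0.104, -0.26] ang [-0.109, 0.0, 0.0]
3 dp [-0.0, 0.147, -0.239] ang [-0.109, 0.0, 0.0]
4 dp [-0.0, 0.185, -0.21] ang [-0.109, 0.0, 0.0]
5 dp [-0.0, 0.219, -0.175] ang [-0.109, 0.0, 0.0]
6 dp [-0.0, 0.245, -0.135] ang [-0.109, 0.0, 0.0]
7 dp [-0.0, 0.265, -0.091] ang [-0.109, 0.0, 0.0]
8 dp [-0.0, 0.277, -0.045] ang [-0.109, 0.0, 0.0]
```

```bash
sed -i 's/if z@M\[:,2\]<0: z=-z/if (z@M[:,2]<0)!=flip: z=-z/' h.py; python3 - <<'E'
from h import *
s,M=st(); p=np.array(s['position']); a=(np.array([p[0],p[1],.16]),M); plan([.5475,-.020,.16],.026,pose=a,flip=True,tmax=10.2)
E
```

```text
t 47.8 p [0.5428 0.2829 0.0182] F [-0.   0.5 -1.8] w 0.0144 q [ 0.37  0.51  1.71  0.    0.92 -1.25]
R [[0.0, -0.999, -0.049], [0.001, -0.049, 0.999], [-1.0, -0.0, 0.001]]
from [0.5428 0.2829 0.16  ] dist 0.303 ang 91.3 rows 9
0 dp [-0.0, 0.009, -0.28] ang [0.113, 0.0, -0.0]
1 dp [-0.0, -0.04, -0.278] ang [0.113, 0.0, -0.0]
2 dp [-0.0, -0.088, -0.266] ang [0.113, 0.0, -0.0]
3 dp [-0.0, -0.134, -0.247] ang [0.113, 0.0, -0.0]
4 dp [-0.0, -0.175, -0.219] ang [0.113, 0.0, -0.0]
5 dp [-0.0, -0.211, -0.185] ang [0.113, 0.0, -0.0]
6 dp [-0.0, -0.24, -0.145] ang [0.113, 0.0, -0.0]
7 dp [-0.0, -0.262, -0.1] ang [0.113, 0.0, -0.0]
8 dp [-0.0, -0.276, -0.052] ang [0.113, 0.0, -0.0]
```

Call:
arm_command([
  {"dp": [-0.1, 0, 0], "angular": [0, 0, 0], "gripper": 5},
  {"dp": [-0.25, 0, 0], "angular": [0, 0, 0], "gripper": 5},
  {"dp": [-0.3, 0, 0], "angular": [0, 0, 0], "gripper": 5},
  {"dp": [-0.3, 0, 0], "angular": [0, 0, 0], "gripper": 5},
  {"dp": [-0.2, 0, 0], "angular": [0, 0, 0], "gripper": 5},
  {"dp": [0, 0, 0], "angular": [0, 0, 0], "gripper": 5},
  {"dp": [0, 0, 0], "angular": [0, 0, 0], "gripper": 5},
  {"dp": [0, 0, 0], "angular": [0, 0, 0], "gripper": 5},
])

```text
clock: 48.8
position: [0.5397, 0.2818, 0.1594]
ee_rot: [0.485, -0.511, 0.49, 0.514]
contact_force: [0.0, 0.9, -2.9]
width: 0.0147
```

Call:
arm_command([
  {"dp": [0, 0.009, -0.28], "angular": [0.113, 0, 0], "gripper": 5},
  {"dp": [0, -0.04, -0.278], "angular": [0.113, 0, 0], "gripper": 5},
  {"dp": [0, -0.09, -0.266], "angular": [0.113, 0, 0], "gripper": 5},
  {"dp": [0, -0.134, -0.247], "angular": [0.113, 0, 0], "gripper": 5},
  {"dp": [0, -0.175, -0.22], "angular": [0.113, 0, 0], "gripper": 5},
  {"dp": [0, -0.21, -0.185], "angular": [0.113, 0, 0], "gripper": 5},
  {"dp": [0, -0.24, -0.145], "angular": [0.113, 0, 0], "gripper": 5},
  {"dp": [0, -0.2, -0.08], "angular": [0.1, 0, 0], "gripper": 5},
])

```text
clock: 49.8
position: [0.5327, 0.014, 0.1492]
ee_rot: [0.695, -0.063, 0.713, 0.063]
contact_force: [0.7, 1.0, -4.0]
width: 0.0144
```

```bash
python3 - <<'E'
from h import *
st();plan([.5475,-.020,.14],.026)
E
```

```text
t 49.8 p [0.5327 0.014  0.1492] F [ 0.7  1.  -4. ] w 0.0144 q [-0.1   0.29  1.7  -0.01  1.18 -0.28]
R [[-0.026, -0.177, 0.984], [-0.003, 0.984, 0.177], [-1.0, 0.002, -0.026]]
from [0.5327 0.014  0.1492] dist 0.038 ang 8.9 rows 1
0 dp [0.074, -0.301, 0.073] ang [0.097, -0.016, 0.0]
```

Call:
arm_command([
  {"dp": [0, -0.15, 0.036], "angular": [0.05, -0.012, 0], "gripper": 5},
  {"dp": [0, -0.15, 0.05], "angular": [0.045, -0.004, 0], "gripper": 5},
  {"dp": [0, 0, 0], "angular": [0, 0, 0], "gripper": 5},
  {"dp": [0.0, 0, 0], "angular": [0, 0, 0], "gripper": 5},
  {"dp": [0, 0, 0], "angular": [0, 0, 0], "gripper": 5},
  {"dp": [0, 0, 0], "angular": [0, 0, 0], "gripper": 5},
  {"dp": [0, 0, 0], "angular": [0, 0, 0], "gripper": 5},
  {"dp": [0, 0, 0], "angular": [0, 0, 0], "gripper": 5},
])

```text
clock: 50.8
position: [0.544, -0.0203, 0.1441]
ee_rot: [0.703, -0.008, 0.711, 0.01]
contact_force: [-0.1, -0.1, -2.3]
width: 0.0146
```

```bash
python3 - <<'E'
from h import *
s,M=st();plan([.5475,-.020,.11],.026)
d=cam('wrist'); save(d,'w8'); keeper(d,s['position'][2]-.0142)
E
```

```text
t 50.8 p [ 0.544  -0.0203  0.1441] F [-0.1 -0.1 -2.3] w 0.0146 q [-0.17  0.3   1.7   0.    1.15 -0.19]
R [[-0.011, -0.025, 1.0], [0.003, 1.0, 0.025], [-1.0, 0.003, -0.011]]
from [ 0.544  -0.0203  0.1441] dist 0.034 ang 0.7 rows 1
0 dp [0.283, 0.001, 0.032] ang [-0.001, -0.007, -0.002]
bar [  277     0    95   296 21645] [0.5421 0.0432] [0.036 0.122] 1.59
rib [ 272  217  105  189 7760] [ 0.5443 -0.018 ] [0.041 0.085] 19.09
```

View pics/w8.png

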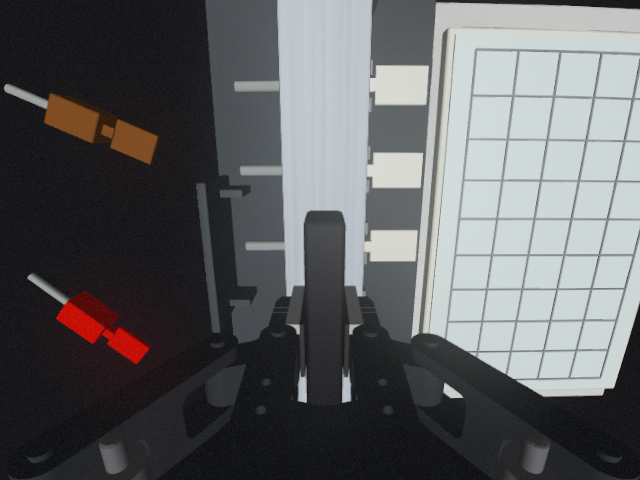

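The bar is held level, rib at (325,305), blades to the glass at (400,85),(395,170),(393,245). Lowering it.

Call:
arm_command([
  {"dp": [0.0, 0.001, 0.03], "angular": [-0.001, -0.007, -0.002], "gripper": 5},
  {"dp": [0, 0, 0], "angular": [0, 0, 0], "gripper": 5},
  {"dp": [0.1, 0, 0], "angular": [0, 0, 0], "gripper": 5},
  {"dp": [0.1, 0, 0], "angular": [0, 0, 0], "gripper": 5},
  {"dp": [0.06, 0, 0], "angular": [0, 0, 0], "gripper": 5},
  {"dp": [0, 0, 0], "angular": [0, 0, 0], "gripper": 5},
  {"dp": [0, 0, 0], "angular": [0, 0, 0], "gripper": 5},
  {"dp": [0, 0, 0], "angular": [0, 0, 0], "gripper": 5},
])

```text
clock: 51.85
position: [0.5476, -0.0202, 0.11]
ee_rot: [0.707, -0.009, 0.707, 0.009]
contact_force: [1.1, -0.7, -3.0]
width: 0.0144
```

```bash
python3 - <<'E'
from h import *
s,M=st();plan([.5475,-.020,.083],.026)
E
```

```text
t 51.85 p [ 0.5476 -0.0202  0.11  ] F [ 1.1 -0.7 -3. ] w 0.0144 q [-0.16  0.33  1.75 -0.    1.06 -0.19]
R [[-0.001, -0.026, 1.0], [-0.0, 1.0, 0.026], [-1.0, 0.0, -0.001]]
from [ 0.5476 -0.0202  0.11  ] dist 0.027 ang 0.0 rows 1
0 dp [0.225, 0.001, -0.0] ang [0.0, -0.0, -0.0]
```

Call:
arm_command([
  {"dp": [0.06, 0, 0], "angular": [0, 0, 0], "gripper": 5},
  {"dp": [0.06, 0, 0], "angular": [0, 0, 0], "gripper": 5},
  {"dp": [0.05, 0, 0], "angular": [0, 0, 0], "gripper": 5},
  {"dp": [0.035, 0, 0], "angular": [0, 0, 0], "gripper": 5},
  {"dp": [0.015, 0, 0], "angular": [0, 0, 0], "gripper": 5},
  {"dp": [0, 0, 0], "angular": [0, 0, 0], "gripper": 5},
  {"dp": [0, 0, 0], "angular": [0, 0, 0], "gripper": 5},
  {"dp": [0, 0, 0], "angular": [0, 0, 0], "gripper": 5},
])

```text
clock: 52.85
position: [0.5481, -0.0203, 0.0823]
ee_rot: [0.707, -0.009, 0.707, 0.009]
contact_force: [-1.0, -0.1, -2.8]
width: 0.0145
```

```bash
python3 - <<'E'
from h import *
s,M=st();plan([.5475,-.020,.082],.026)
E
```

```text
t 52.85 p [ 0.5481 -0.0203  0.0823] F [-1.  -0.1 -2.8] w 0.0145 q [-0.16  0.36  1.78 -0.    1.   -0.19]
R [[0.001, -0.026, 1.0], [-0.0, 1.0, 0.026], [-1.0, -0.0, 0.001]]
from [ 0.5481 -0.0203  0.0823] dist 0.001 ang 0.1 rows 1
0 dp [0.003, 0.002, -0.005] ang [0.0, 0.001, 0.0]
```

Call:
arm_command([
  {"dp": [0.008, 0, 0], "angular": [0, 0, 0], "gripper": 5},
  {"dp": [0, 0, 0], "angular": [0, 0, 0], "gripper": 5},
  {"dp": [0, 0, 0], "angular": [0, 0, 0], "gripper": 40},
  {"dp": [0, 0, 0], "angular": [0, 0, 0], "gripper": 60},
  {"dp": [0, 0, 0], "angular": [0, 0, 0], "gripper": 60},
  {"dp": [-0.15, 0, 0], "angular": [0, 0, 0], "gripper": 60},
  {"dp": [-0.3, 0, 0], "angular": [0, 0, 0], "gripper": 60},
  {"dp": [-0.4, 0, 0], "angular": [0, 0, 0], "gripper": 60},
])

```text
clock: 53.85
position: [0.5465, -0.0201, 0.1833]
ee_rot: [0.705, -0.009, 0.709, 0.01]
contact_force: [0.7, -0.0, 0.3]
width: 0.0599
```

Call:
arm_command([
  {"dp": [-0.1, 0, -0.4], "angular": [0, 0, 0], "gripper": 40},
  {"dp": [0, 0, -0.4], "angular": [0, 0, 0], "gripper": 0},
  {"dp": [0, 0, -0.2], "angular": [0, 0, 0], "gripper": 0},
  {"dp": [0, 0, 0], "angular": [0, 0, 0], "gripper": 0},
  {"dp": [0, 0, 0], "angular": [0, 0, 0], "gripper": 0},
  {"dp": [0, 0, 0], "angular": [0, 0, 0], "gripper": 0},
  {"dp": [0, 0, 0], "angular": [0, 0, 0], "gripper": 0},
  {"dp": [0, 0, 0], "angular": [0, 0, 0], "gripper": 0},
])

```text
clock: 54.85
position: [0.4317, -0.0244, 0.2006]
ee_rot: [0.711, -0.01, 0.703, 0.009]
contact_force: [-0.0, 0.3, 0.8]
width: 0.0
```

```bash
python3 - <<'E'
from h import *
st(); d=cam('wrist'); save(d,'w9'); keeper(d,.068)
C=cloud(d); hsv=cv2.cvtColor(d['image'],cv2.COLOR_BGR2HSV)
m=(abs(C[...,2]-.089)<.005)&(C[...,0]>.44)&(C[...,0]<.5)&(C[...,1]>-.1)&(C[...,1]<.06); P=C[m]
print('plate',len(P),P.mean(0),P.min(0),P.max(0)) if len(P) else 0
d=cam('scene'); save(d,'s9'); keeper(d,.068)
E
```

```text
t 54.85 p [ 0.4317 -0.0244  0.2006] F [-0.   0.3  0.8] w 0.0 q [-0.22  0.08  1.84  0.    1.21 -0.24]
R [[0.011, -0.027, 1.0], [-0.002, 1.0, 0.027], [-1.0, -0.002, 0.01]]
bar [  432     7    84   354 12254] [ 5.477e-01 -2.000e-04] [0.037 0.285] 1.49
rib [ 458  181   38  114 2617] [ 0.5467 -0.0205] [0.019 0.089] 1.28
plate 1040 [ 0.46937109 -0.01917087  0.08923739] [ 0.46543679 -0.07182771  0.08402795] [0.47402801 0.02758427 0.09160476]
bar [ 222  222  165   39 1895] [ 0.5439 -0.0235] [0.06  0.333] 1.57
```

View pics/w9.png

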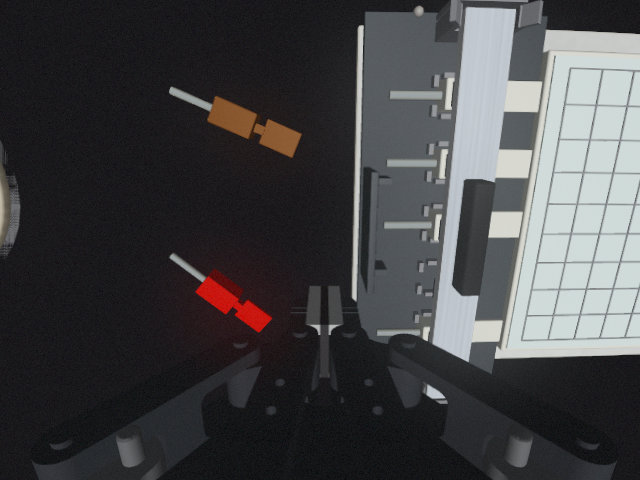

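The keeper is seated: rib centre (0.547,-0.020), and the bar's top is at seated height along its length. The push plate's rear face is at x≈0.466. Turning the jaws across and moving behind the plate.

Call:
arm_command([
  {"dp": [0, 0, 0], "angular": [-0.115, 0, 0], "gripper": 0},
  {"dp": [0, 0, 0], "angular": [-0.115, 0, 0], "gripper": 0},
  {"dp": [0, 0, 0], "angular": [-0.115, 0, 0], "gripper": 0},
  {"dp": [0, 0, 0], "angular": [-0.115, 0, 0], "gripper": 0},
  {"dp": [0, 0, 0], "angular": [-0.115, 0, 0], "gripper": 0},
  {"dp": [0, 0, 0], "angular": [-0.115, 0, 0], "gripper": 0},
  {"dp": [0, 0, 0], "angular": [-0.115, 0, 0], "gripper": 0},
  {"dp": [0, 0, 0], "angular": [-0.115, 0, 0], "gripper": 0},
])

```text
clock: 55.95
position: [0.4318, -0.0243, 0.2]
ee_rot: [0.514, -0.49, 0.511, 0.484]
contact_force: [-0.3, 0.4, -0.4]
width: -0.0
```

```bash
python3 - <<'E'
from h import *
st(); plan([.425,-.022,.2],1.599)
E
```

```text
t 55.95 p [ 0.4318 -0.0243  0.2   ] F [-0.3  0.4 -0.4] w -0.0 q [-0.22  0.08  1.84  0.    1.21 -1.74]
R [[0.009, -0.999, 0.051], [-0.002, 0.051, 0.999], [-1.0, -0.009, -0.001]]
from [ 0.4318 -0.0243  0.2   ] dist 0.007 ang 4.6 rows 1
0 dp [-0.001, 0.058, 0.016] ang [-0.05, -0.001, 0.006]
```

Now down to z≈0.062, still behind the plate.

Call:
arm_command([
  {"dp": [0, 0.058, 0.016], "angular": [-0.05, 0, 0.006], "gripper": 0},
  {"dp": [0, 0, 0], "angular": [0, 0, 0], "gripper": 0},
  {"dp": [0.25, 0, 0], "angular": [0, 0, 0], "gripper": 0},
  {"dp": [0.3, 0, 0], "angular": [0, 0, 0], "gripper": 0},
  {"dp": [0.3, 0, 0], "angular": [0, 0, 0], "gripper": 0},
  {"dp": [0.25, 0, 0], "angular": [0, 0, 0], "gripper": 0},
  {"dp": [0, 0, 0], "angular": [0, 0, 0], "gripper": 0},
  {"dp": [0, 0, 0], "angular": [0, 0, 0], "gripper": 0},
])

```text
clock: 56.95
position: [0.43, -0.0235, 0.0666]
ee_rot: [-0.496, 0.508, -0.493, -0.503]
contact_force: [0.5, 0.6, 0.3]
width: 0.0002
```

```bash
python3 - <<'E'
from h import *
st(); plan([.45,-.0215,.062],1.599)
E
```

```text
t 56.95 p [ 0.43   -0.0235  0.0666] F [0.5 0.6 0.3] w 0.0002 q [-0.21  0.23  2.05 -0.    0.86 -1.81]
R [[0.008, -1.0, -0.022], [-0.004, -0.022, 1.0], [-1.0, -0.008, -0.004]]
from [ 0.43   -0.0235  0.0666] dist 0.021 ang 0.6 rows 1
0 dp [0.039, -0.166, 0.013] ang [-0.004, -0.002, 0.005]
```

Call:
arm_command([
  {"dp": [0.02, -0.1, 0.013], "angular": [-0.004, 0, 0.005], "gripper": 0},
  {"dp": [0, -0.08, 0], "angular": [0, 0, 0], "gripper": 0},
  {"dp": [0, -0.08, 0], "angular": [0, 0, 0], "gripper": 0},
  {"dp": [0, -0.08, 0], "angular": [0, 0, 0], "gripper": 0},
  {"dp": [0, -0.08, 0], "angular": [0, 0, 0], "gripper": 0},
  {"dp": [0, -0.08, 0], "angular": [0, 0, 0], "gripper": 0},
  {"dp": [0, -0.08, 0], "angular": [0, 0, 0], "gripper": 0},
  {"dp": [0, -0.06, 0], "angular": [0, 0, 0], "gripper": 0},
])

```text
clock: 57.95
position: [0.5105, -0.02, 0.0666]
ee_rot: [-0.491, 0.508, -0.495, -0.506]
contact_force: [-2.8, -0.6, 3.6]
width: 0.0002
```

```bash
python3 - <<'E'
from h import *
st(); plan([.524,-.018,.064],1.599)
E
```

```text
t 57.95 p [ 0.5105 -0.02    0.0666] F [-2.8 -0.6  3.6] w 0.0002 q [-0.17  0.33  1.88 -0.01  0.93 -1.77]
R [[-0.002, -1.0, -0.029], [-0.005, -0.029, 1.0], [-1.0, 0.002, -0.005]]
from [ 0.5105 -0.02    0.0666] dist 0.014 ang 0.3 rows 1
0 dp [0.021, -0.113, 0.014] ang [0.001, -0.003, -0.001]
```

Call:
arm_command([
  {"dp": [0, -0.05, 0.008], "angular": [0, 0, 0], "gripper": 0},
  {"dp": [0, -0.05, 0], "angular": [0, 0, 0], "gripper": 0},
  {"dp": [0, -0.04, 0], "angular": [0, 0, 0], "gripper": 0},
  {"dp": [0, -0.03, 0], "angular": [0, 0, 0], "gripper": 0},
  {"dp": [0, 0, 0], "angular": [0, 0, 0], "gripper": 0},
  {"dp": [0, 0, 0], "angular": [0, 0, 0], "gripper": 0},
  {"dp": [0, 0, 0], "angular": [0, 0, 0], "gripper": 0},
  {"dp": [0, 0, 0], "angular": [0, 0, 0], "gripper": 0},
])

```text
clock: 58.95
position: [0.5132, -0.0193, 0.0654]
ee_rot: [0.479, -0.499, 0.504, 0.517]
contact_force: [-3.8, -1.1, 3.5]
width: -0.0004
```

```bash
python3 - <<'E'
from h import *
st(); d=cam('scene'); save(d,'s10'); keeper(d,.068)
d=cam('side'); keeper(d,.068)
E
```

```text
t 58.95 p [ 0.5132 -0.0193  0.0654] F [-3.8 -1.1  3.5] w -0.0004 q [-0.16  0.36  1.84 -0.02  0.98 -1.76]
R [[-0.043, -0.999, -0.033], [-0.008, -0.033, 0.999], [-0.999, 0.043, -0.006]]
bar [ 211  239  173   43 2155] [ 0.6024 -0.0219] [0.057 0.333] 1.42
rib [272 248  47  13 318] [ 0.6095 -0.0193] [0.02 0.09] 2.33
bar [ 265  198   41  106 1381] [ 0.6044 -0.0163] [0.04  0.342] 2.3
```

Some give in the arm: it is stopped at the catch with about 4 N. Pushing harder with the tilt corrected.

Call:
arm_command([
  {"dp": [0, -0.08, 0], "angular": [0, 0, -0.027], "gripper": 0},
  {"dp": [0, -0.1, 0], "angular": [0, 0, -0.01], "gripper": 0},
  {"dp": [0, -0.1, 0], "angular": [0, 0, -0.01], "gripper": 0},
  {"dp": [0, -0.1, 0], "angular": [0, 0, -0.01], "gripper": 0},
  {"dp": [0, 0, 0], "angular": [0, 0, 0], "gripper": 0},
  {"dp": [0, 0, 0], "angular": [0, 0, 0], "gripper": 0},
  {"dp": [0, 0, 0], "angular": [0, 0, 0], "gripper": 0},
  {"dp": [0, 0, 0], "angular": [0, 0, 0], "gripper": 0},
])

```text
clock: 60.05
position: [0.5256, -0.0176, 0.0621]
ee_rot: [0.484, -0.506, 0.496, 0.513]
contact_force: [-1.7, -0.8, 1.8]
width: 0.0004
```

```bash
python3 - <<'E'
from h import *
st(); d=cam('scene'); keeper(d,.068)
E
```

```text
t 60.05 p [ 0.5256 -0.0176  0.0621] F [-1.7 -0.8  1.8] w 0.0004 q [-0.16  0.37  1.84 -0.01  0.96 -1.76]
R [[-0.02, -0.999, -0.039], [-0.005, -0.039, 0.999], [-1.0, 0.02, -0.005]]
bar [ 208  242  175   45 2220] [ 0.6143 -0.0216] [0.057 0.333] 1.03
rib [271 252  47  13 333] [ 0.6218 -0.0186] [0.02  0.089] 1.65
```

The bar has shifted 70.4 mm, so the carriage is home. One firm press, then retreat and check.

Call:
arm_command([
  {"dp": [0, -0.06, 0], "angular": [0, 0, -0.01], "gripper": 0},
  {"dp": [0, 0, 0], "angular": [0, 0, 0], "gripper": 0},
  {"dp": [0, 0.15, 0], "angular": [0, 0, 0], "gripper": 0},
  {"dp": [0, 0.35, 0], "angular": [0, 0, 0], "gripper": 0},
  {"dp": [-0.2, 0.3, 0], "angular": [0, 0, 0], "gripper": 0},
  {"dp": [-0.4, 0, 0], "angular": [0, 0, 0], "gripper": 0},
  {"dp": [-0.4, 0, 0], "angular": [0, 0, 0], "gripper": 0},
  {"dp": [0, 0, 0], "angular": [0, 0, 0], "gripper": 0},
])

```text
clock: 61.1
position: [0.4339, -0.0205, 0.1862]
ee_rot: [0.487, -0.509, 0.493, 0.511]
contact_force: [0.4, -0.0, 0.3]
width: 0.0004
```

Call:
arm_command([
  {"dp": [0, 0, 0], "angular": [0, 0, 0], "gripper": 0},
  {"dp": [0, 0, 0], "angular": [0, 0, 0], "gripper": 0},
  {"dp": [0, 0, 0], "angular": [0, 0, 0], "gripper": 0},
  {"dp": [0, 0, 0], "angular": [0, 0, 0], "gripper": 0},
  {"dp": [0, 0, 0], "angular": [0, 0, 0], "gripper": 0},
  {"dp": [0, 0, 0], "angular": [0, 0, 0], "gripper": 0},
  {"dp": [0, 0, 0], "angular": [0, 0, 0], "gripper": 0},
  {"dp": [0, 0, 0], "angular": [0, 0, 0], "gripper": 0},
])

```text
clock: 62.1
position: [0.4325, -0.02, 0.182]
ee_rot: [0.486, -0.507, 0.494, 0.513]
contact_force: [-0.3, 0.1, -0.5]
width: -0.0003
```

```bash
python3 - <<'E'
from h import *
st(); d=cam('scene'); keeper(d,.068); a=cv2.resize(d['image'][200:400,180:420],None,fx=2,fy=2,interpolation=2)
d2=cam('side'); keeper(d2,.068); b=cv2.resize(d2['image'][180:340,170:390],None,fx=1.8,fy=1.8,interpolation=2)
d3=cam('wrist'); keeper(d3,.068); C=cloud(d3)
hsv=cv2.cvtColor(d['image'],cv2.COLOR_BGR2HSV)
for dd in (d,d2):   # bar top heights near both ends
    C=cloud(dd)
    for y in (-.15,.11):
        m=(abs(C[...,1]-y)<.03)&(abs(C[...,0]-.617+.028*(y+.02))<.012)&(C[...,2]>.05); print(y,m.sum(),np.round(np.median(C[m],axis=0),4))
h=max(a.shape[0],b.shape[0]); cv2.imwrite('pics/end.png',cv2.resize(np.hstack([cv2.copyMakeBorder(i,0,h-i.shape[0],0,0,0) for i in (a,b)]),(800,int(h*800/(a.shape[1]+b.shape[1])))))
E
```

```text
t 62.1 p [ 0.4325 -0.02    0.182 ] F [-0.3  0.1 -0.5] w -0.0003 q [-0.2   0.11  1.86 -0.01  1.19 -1.81]
R [[-0.014, -0.999, -0.04], [-0.003, -0.04, 0.999], [-1.0, 0.014, -0.002]]
bar [ 208  243  175   43 2194] [ 0.6143 -0.0215] [0.055 0.333] 1.56
rib [271 252  46  13 326] [ 0.6216 -0.0186] [0.02  0.089] 1.9
bar [ 254  197   50  106 1419] [ 0.6195 -0.0159] [0.052 0.341] 1.57
-0.15 256 [ 0.6212 -0.1503  0.0797]
0.11 293 [0.6132 0.1099 0.08  ]
-0.15 152 [ 0.6206 -0.1501  0.0791]
0.11 245 [0.6131 0.1106 0.0792]
```

View pics/end.png

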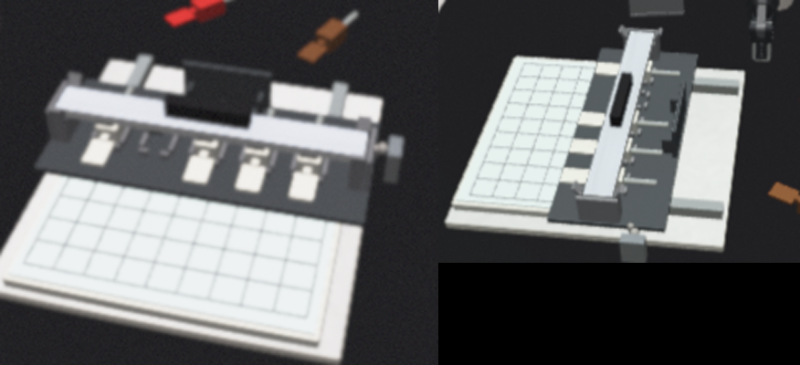

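The carriage stays home after the retreat. The bar's top is at 0.080 at both ends, all four blades point to the glass, and the arm touches nothing. Handing in.

```bash
python3 -c "
from h import *
print(sign_off())"
```

```text
the job is handed in; nothing more can be done
None
```

The plate reader is ready, and I handed the job in about 62 s into the 192 s allowed.

**What I did:**
- I set the keeper bar aside on the bench.
- All four paddles pointed their pins at the glass (holders 0, 2, 3 and 4; holder 1 was empty). I turned each one end for end in its own holder.
- I put the bar back in its saddles, pads down, then pushed the carriage forward until the catch took it.

**Last checks:**
- **Carriage:** the bar had moved 70.4 mm with the carriage, and the carriage was still home a second after the arm backed off.
- **Keeper bar:** its top was at about 80 mm at both ends, which is the seated height.
- **Paddles:** all four grips were at the seated height before the bar went back on. In the final picture, their blades point at the glass.
- **Arm:** it ended clear of everything, and I never touched the bottle, cup, rack or look-alikes.

The first push stalled at the catch at about 4 N because the arm gave a little. A firmer push took the carriage home. No final check failed. The side camera put the bar's centre about 5 mm from where the scene camera did, but both agreed on its height.

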